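Carry a culture dish to the reading stand on a lifter

ROBOT

A 6-joint arm with a two-finger parallel gripper is mounted at the origin on a cart in front of the work surface, level with it; the furniture and walls round the work are solid. World frame = base frame: x ahead of the robot, y to its left, z up, the work surface at z = 0. Lengths are in m, angles in rad, forces in N, time in s.
With the tool pointing down it reaches from about 0.25 to 0.725 m from the base axis. Payload 4 kg.
Tool frame: the origin (TCP) lies midway between the tips of the shut fingers; the grasp point (between the pads) lies 19 mm behind it (bot.hold_point_z is the distance from the TCP to the grasp point, in m); z points along the fingers, y is the direction in which the jaws open and shut (so a half turn about z gives the same grasp; the last joint's range is limited). The gripper opens to 85 mm and grips with 20 to 120 N. Pads are 22 mm wide; open, the fingers measure 114 mm over their backs; the gripper's body (76 mm by 85 mm) begins 54 mm behind the grasp point. The pads swing forward as they close: fully open they stand 13 mm farther back than shut.
Start: joints at [1.242, 0.241, 0.005, 1.335, 0, 1.571], TCP at [0.161, 0.473, 0.231] pointing down, gripper open.
Joint ranges: [-2.72, 2.72], [-1.05, 1.87], [-1.09, 1.28], [-1.99, 2.15], [-1.42, 1.44], [-3.14, 3.14]. Speed limits (rad/s): [2.79, 2.79, 3.14, 3.14, 3.14, 3.14].

INTERFACE

Orientations are given as a unit quaternion [x, y, z, w].
In Python, from workcell import status, viewer, order, bot gives the robot as it stands.
- The arm moves only by the tool servo_tool, never from a script. Its argument "increments" is a list of rows, each a list of 3 entries, a list of its own where there are three numbers: the closure in counts, from 0 (fully open) to 255 (shut), then the shift along the tool's x, y, z in mm, then the turn about the tool's z in degrees. A call has exactly 10 rows; each row shifts and turns the commanded pose from where the row before left it, along the tool's axes as they then stand; what a row does not reach is not made up. A row lasts 1/10 s, in which the tool goes at most 50 mm and 8.59 degrees, less where a joint would pass 70% of its speed; a pose out of reach is approached as far as the arm can. A call is refused whole if a number of a shift passes 50 or a number of a turn 8.59, either way. A call with a gripper value outside its range is refused whole. The fingers move at their own pace and stop on an object; the grip force is fixed at half the most. Time passes only in rows, so rows that do not move let the fingers close, or fill a call up. It gives the time, the measured TCP pose, the force and the opening at its end, in the units of the state.
- status.get_obs(): the state, without advancing time (a new reading comes with each control period).
- viewer.camera(name): name is "side" or "top"; returns (picture, depth): 420x560x3 uint8, red, green, blue; 420x560 float32, m along the optical axis (not along the pixel's ray), 0 where there is no reading.
- viewer.get_calibration(name): a dict with "K" (3x3 intrinsics, pixels), "k1" (the pictures are not rectified: a ray, as slopes to the right and down, at radius r is drawn at 1 + k1 r^2 times it, then the intrinsics apply), "position" and "orientation" of the camera in the world. Camera axes: x right, y up, looking along -z (the intrinsics and any distortion apply to the point x, -y, -z); pixel columns grow to the right and rows downward; lengths in m; the calibration is good to about 2 mm. A picture is of the moment at which its call begins. get_calibration takes no time and is no camera call.
- order.job_done(): hands the job in, once; it reports no verdict.
The state is a dict: "clock": time; "joint_pos": joint angles; "joint_vel": joint speeds; "tau": joint torques, N m; "eef_pos": TCP position; "tool_rot": TCP orientation; "ft_force": force on the tool from outside, world axes, zero at the start; "ft_torque": the same for the moment, N m; "grip_width": finger opening in m.
Only numpy, scipy, OpenCV 4.12 (cv2) and the standard library are available. Lean on these libraries where they do the work, as an engineer would, in place of code of your own. Each camera call takes 0.05 s, during which the arm holds its last target.

TASK

A culture dish is lying on the flat blade of the dish lifter. Pick the lifter up by its grip and carry the dish on the blade, kept level and never touched by the fingers, to the reading stand, and lower it softly so that it sits flat and centred on the two ledges inside the raised edges. Then draw the blade out and put the lifter down flat on the bench, clear of the stand, without shifting the other things on the bench.

Things in the scene. Friction and masses are not known exactly. Their poses are not given: they have to be found in the camera images.
- lifter: Dish lifter, loose, about 160 g: flat steel blade 40 mm wide (y), 3 mm thick, from x = -30 to +140 mm, with an upright white plastic grip over its rear end. Origin: on the underside, straight below the grip's middle; x along the blade to its tip, z up. Starts flat on the bench, tip pointing away from the robot, within 0.7 rad of +x.
- lifter_grip (a point): Middle of the lifter's grip, 46 mm above the lifter's underside, axes as the lifter's. The grip is a rounded bar 60 mm long (x), 16 mm thick (y), from 30 to 62 mm above the underside, on two 12 mm steel posts; grasp it from above across its thickness.
- lifter_tip (a point): Middle of the front edge of the blade, on its upper face, 140 mm ahead of the lifter's origin.
- dish: Round lidded culture dish lying loose on the blade, its centre about 98 mm ahead of the grip's middle (varies some mm): 90 mm across (94 at the lid's lip), 14 mm high, about 40 g. Origin: centre of its underside, z up. Only friction holds it; it overhangs the blade on both sides and is too wide for the gripper.
- stand: Reading stand, fixed, 124 mm wide (y): two white ledges, tops 45 mm above the bench, with a 58 mm wide channel between, its floor 7 mm above the bench. Origin: underside, below the spot for the dish's centre. x along the channel, from the open front (x = -53 mm) to the back (+59 mm), away from the robot. Channel open above and at both ends: the blade can sink into it and be drawn out toward -x.
- stage (a point): Where the middle of the dish's underside belongs: centre of the stand at the height of the ledge tops, axes as the stand's. Raised edges 5 mm above the ledges bound the place: at both sides (inner faces y = -53 and +53 mm) and at the back (x = +53 mm); none at the front.
- centrifuge_front (a point): Middle of the foot of the front of the big white bench centrifuge that stands between lifter and stand: a fixed box 320 mm wide (y), 310 mm high, reaching from this front away from the robot (+x). Keep arm, gripper and dish in front of it.
- spare_dish: Another lidded culture dish, 94 mm across, 14 mm high, lying on the bench itself: leave it alone. Origin: centre of its underside.
- timer: Small white bench timer, 53 x 62 x 34 mm, leave it alone. Origin: centre of its underside.
- beaker: Small empty beaker, 65 mm across, 72 mm high, leave it alone. Origin: centre of its underside.
- tape: Roll of label tape lying flat, 78 mm across, 19 mm high, leave it alone. Origin: centre of its underside.
Things that resemble listed ones, but are neither listed nor needed, are in the scene too. What is shaped like the dish but purple is not meant.

How it is judged:
By the outcome, as a careful person would: the job done as asked, in the order asked, and still so for the second after the job is handed in, with the robot touching nothing.
It also fails if it takes over 64 s, if anything falls off the work surface, if the arm or the gripper's body presses on something with over 40 N, if the wrist force passes 120 N, or if a joint passes its speed limit or range.

## Working session

There is one attempt and no reset: what is moved stays moved. The work goes in short steps, Python scripts to look and compute and a tool call to move; the robot and the scene stay as the last step left them, time stands still between calls to the robot, and variables do not carry over. Pictures are saved under pics/ and viewed, and the job is handed in when it is done.

Besides the shell and the picture viewer there is one more tool, called as a command line: name --argument value ..., lists and objects as JSON in quotes. servo_tool: Moves the arm, as the interface text tells. Its arguments: {"type":"object","properties":{"increments":{"type":"array","items":{"type":"array"}}},"required":["increments"]}

```bash
ls; mkdir -p pics
python3 - <<'E'
from workcell import status, viewer, order, bot
import cv2, numpy as np
print(status.get_obs()); print(bot.hold_point_z)
for n in ("top","side"):
    p,d=viewer.camera(n); cv2.imwrite(f"pics/{n}0.png",cv2.cvtColor(p,cv2.COLOR_RGB2BGR)); np.savez(f"{n}0.npz",p=p,d=d)
    print(n,viewer.get_calibration(n))
E
```

```text
pics
{'clock': 0.0, 'joint_pos': array([ 1.24200604e+00,  2.41438034e-01,  3.74368105e-03,  1.33521241e+00,
       -2.37304523e-05,  1.57078796e+00]), 'joint_vel': array([ 0.00129759, -0.00031267,  0.00133452,  0.00088515,  0.00021932,
       -0.00095795]), 'tau': array([-5.31764363e-05, -3.72320187e+01,  2.52407724e+01,  1.70220563e-02,
       -8.51071218e-05,  3.25420203e-06]), 'eef_pos': array([0.16125314, 0.47261994, 0.23040788]), 'tool_rot': array([ 1.63651431e-01,  9.86517661e-01, -1.04293087e-03, -1.60991293e-04]), 'ft_force': array([-0.29209699,  0.32478108, -0.15392218]), 'ft_torque': array([ 0.01031147,  0.00080553, -0.01051411]), 'grip_width': 0.08531701138915027}
0.0187
top {'K': array([[398.68986868,   0.        , 277.6272081 ],
       [  0.        , 398.68986868, 205.7822308 ],
       [  0.        ,   0.        ,   1.        ]]), 'k1': -0.10718684342358935, 'position': array([0.3931533 , 0.0330056 , 0.94136785]), 'orientation': array([-0.05103513,  0.07099857,  0.71276223, -0.69593435])}
side {'K': array([[406.01868641,   0.        , 283.13877902],
       [  0.        , 406.01868641, 211.51184425],
       [  0.        ,   0.        ,   1.        ]]), 'k1': -0.030138288904376573, 'position': array([ 0.42144957, -0.89350607,  0.65567079]), 'orientation': array([ 0.48107635, -0.03916112, -0.07175489,  0.87285921])}
```

View pics/top0.png

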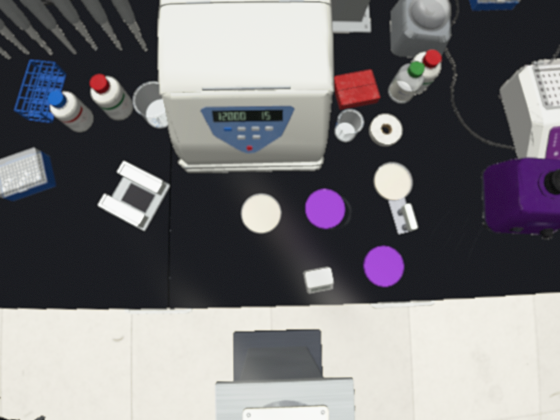

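View pics/side0.png

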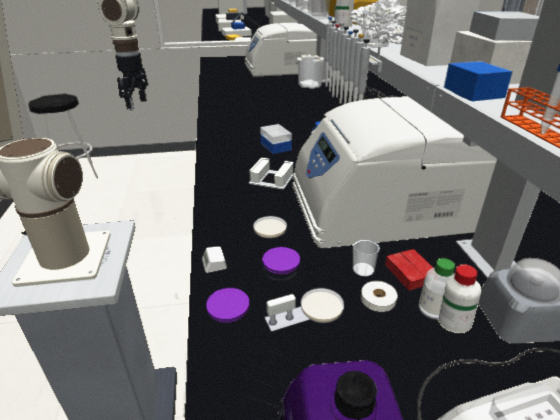

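Top view: the lifter grip is at about (404,216), the dish at (393,181), the spare dish at (261,213) and the stand at (135,195). The timer is at (318,280), the beaker at (348,125), the tape at (386,129), the centrifuge foot at about (250,165), and the purple discs at (325,208) and (384,266). The side view shows the same layout. Next I'll build the ray helpers and measure.

```bash
cat > h.py <<'E'
import numpy as np, cv2
from scipy.spatial.transform import Rotation as R
from workcell import viewer,status
C={n:viewer.get_calibration(n) for n in("top","side")}
def rays(n,uv):
    c=C[n];uv=np.atleast_2d(np.asarray(uv,float)).reshape(-1,1,2)
    q=cv2.undistortPoints(uv,c["K"],np.array([c["k1"],0,0,0,0.]))[:,0]
    d=np.c_[q[:,0],-q[:,1],-np.ones(len(q))]
    return c["position"],R.from_quat(c["orientation"]).apply(d)
def plane(n,uv,z):
    o,d=rays(n,uv); return o+d*((z-o[2])/d[:,2])[:,None]
def cloud(n,D):
    v,u=np.mgrid[:D.shape[0],:D.shape[1]]
    o,d=rays(n,np.c_[u.ravel(),v.ravel()]);P=o+d*D.ravel()[:,None]
    return P.reshape(*D.shape,3)
def proj(n,P):
    c=C[n];p=R.from_quat(c["orientation"]).inv().apply(np.atleast_2d(P)-c["position"]);p=p*[1,-1,-1]
    return cv2.projectPoints(p,np.zeros(3),np.zeros(3),c["K"],np.array([c["k1"],0,0,0,0.]))[0][:,0]
E
python3 - <<'E'
from h import *
for n in C:
    z=np.load(n+"0.npz");P=cloud(n,z['d'])
    print(n,"TCP px",proj(n,[.161,.473,.231]),"base",proj(n,[0,0,0]))
    pts={"top":dict(dish=(393,181),spare=(261,213),timer=(318,275),purple1=(325,208),purple2=(384,266),tape=(378,129),bench=(220,250),ledgeL=(130,208),ledgeR=(145,178),chan=(137,195),grip=(404,216),beaker=(348,130)),
     "side":dict(dish=(322,305),spare=(269,226),timer=(213,255),bench=(250,200),grip=(281,307),tape=(366,296))}[n]
    for k,(u,v) in pts.items(): print(k,P[v,u].round(3), z['p'][v,u])
E
python3 - <<'E'
import cv2
a=cv2.imread('pics/top0.png')
b=cv2.resize(a[140:250,340:440],None,fx=5,fy=5,interpolation=cv2.INTER_CUBIC);cv2.imwrite('pics/topc.png',b)
b=cv2.resize(a[150:240,80:190],None,fx=5,fy=5,interpolation=cv2.INTER_CUBIC);cv2.imwrite('pics/tops.png',b)
E
```

```text
top TCP px [[ 22.66530513 408.97933947]] base [[285.92230298 448.88324487]]
dish [ 0.61  -0.278  0.013] [240 236 222]
spare [0.539 0.044 0.011] [238 234 221]
timer [ 0.391 -0.082  0.032] [230 230 227]
purple1 [ 0.547 -0.108  0.012] [166  78 216]
purple2 [ 0.406 -0.241  0.014] [165  77 214]
tape [ 0.742 -0.249  0.018] [236 236 230]
bench [ 0.455  0.143 -0.001] [27 29 32]
ledgeL [0.551 0.344 0.045] [243 244 243]
ledgeR [0.622 0.312 0.043] [250 250 249]
chan [0.59  0.342 0.005] [67 66 69]
grip [ 0.52  -0.29   0.036] [131 132 128]
beaker [ 0.746 -0.178  0.   ] [227 230 230]
side TCP px [[137.76727155 108.98348271]] base [[ 65.65867449 258.23477747]]
dish [ 0.421 -0.894  0.656] [243 239 231]
spare [0.534 0.035 0.018] [240 237 226]
timer [ 0.379 -0.091  0.034] [247 247 246]
bench [0.498 0.214 0.   ] [24 24 29]
grip [ 0.514 -0.306  0.05 ] [143 145 139]
tape [ 0.709 -0.274  0.018] [244 244 241]
```

View pics/topc.png

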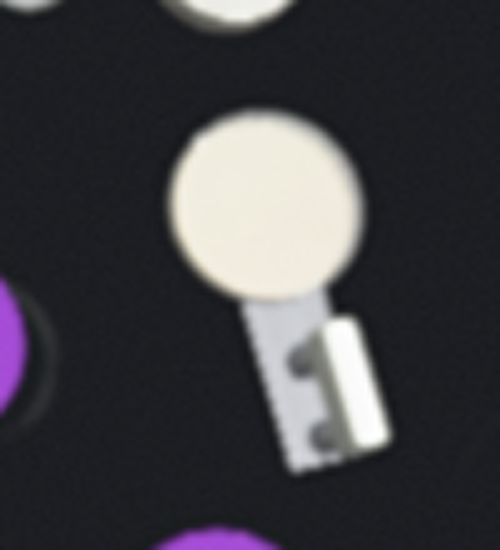

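View pics/tops.png

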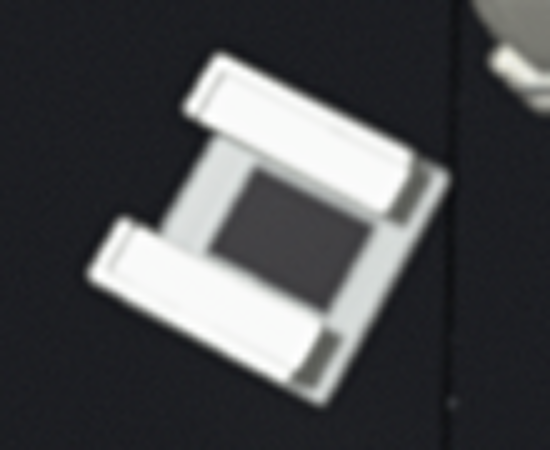

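Now the poses, from colour masks, rays cast onto planes at the known heights, and a depth cross-check.

```bash
cat > m.py <<'E'
from h import *
def blob(mask,seed):
    n,l,s,c=cv2.connectedComponentsWithStats(mask.astype(np.uint8)); return l==l[seed[1],seed[0]]
def contour(m):
    cs,_=cv2.findContours(m.astype(np.uint8),cv2.RETR_EXTERNAL,cv2.CHAIN_APPROX_NONE); return max(cs,key=cv2.contourArea)[:,0].astype(float)
def rect(xy):
    r=cv2.minAreaRect((np.asarray(xy)*1000).astype(np.float32)); return cv2.boxPoints(r).round(1),np.round(r[0],1),np.round(r[1],1),r[2]
E
python3 - <<'E'
from m import *
T=np.load("top0.npz");S=np.load("side0.npz")
for n,Z in(("top",T),("side",S)):
    p=Z['p'].astype(int);P=cloud(n,Z['d'])
    cream=(p[...,0]>190)&(p[...,0]-p[...,2]>7)&(p[...,2]>150)&(p[...,0]-p[...,1]<12)
    for k,sd,z in (("dish",{"top":(393,181),"side":(322,305)}[n],.017),("spare",{"top":(261,213),"side":(269,226)}[n],.014)):
        b=blob(cream,sd); xy=plane(n,contour(b),z)[:,:2]
        c,r=cv2.minEnclosingCircle((xy*1000).astype(np.float32)); e=cv2.fitEllipse((xy*1000).astype(np.float32))
        print(n,k,b.sum(),"circ",np.round(c,1),round(r,1),"ell",np.round(e[0],1),np.round(e[1],1), 'z',np.median(P[b][:,2]).round(4))
# grip by cloud: height 0.05-0.07 near
for n,Z in(("top",T),("side",S)):
    P=cloud(n,Z['d']);
    g=(P[...,2]>.052)&(P[...,2]<.072)&(abs(P[...,0]-.52)<.08)&(abs(P[...,1]+.29)<.08)
    q=P[g];print(n,'grip cloud',len(q),rect(q[:,:2]),np.median(q[:,2]).round(4))
    b=(P[...,2]>.035)&(P[...,2]<.06)&(abs(P[...,0]-.585)<.12)&(abs(P[...,1]-.33)<.12)
    q=P[b];print(n,'stand cloud',len(q),rect(q[:,:2]),np.median(q[:,2]).round(4))
p=T['p'].astype(int)
w=(p.min(2)>200)
for k,sd,z in (("gripTop",(410,214),.062),("ledgeL",(130,208),.05),("ledgeR",(145,178),.05)):
    b=blob(w,sd); print(k,b.sum(),rect(plane("top",contour(b),z)[:,:2]))
b=blob((p.min(2)>150),(135,208)); print('stand all',b.sum())
P=cloud("top",T['d'])
f=(P[...,2]>.03)&(P[...,2]<.25)&(P[...,0]<.75)&(abs(P[...,1]-.08)<.25); q=P[f]; print('cf minx',np.percentile(q[:,0],1) if len(q) else None)
E
```

```text
top dish 1017 circ [ 608.2 -274.8] 45.0 ell [ 608.6 -275.2] [86.9 87.8] z 0.0164
top spare 1127 circ [538.6  44.9] 44.9 ell [538.5  45. ] [87.1 87.9] z 0.0138
side dish 892 circ [ 606.9 -281.5] 43.8 ell [ 606.8 -281.7] [80.3 86.3] z 0.0174
side spare 397 circ [536.5  37.7] 43.6 ell [536.8  38.6] [75.4 85.1] z 0.0149
top grip cloud 180 (array([[ 485.6, -294.8],
       [ 488.6, -310.8],
       [ 547.5, -299.4],
       [ 544.5, -283.5]], dtype=float32), array([ 516.6, -297.1]), array([60. , 16.3]), 10.882091522216797) 0.0601
top stand cloud 1226 (array([[489.7, 289.1],
       [639.4, 208.5],
       [710.1, 339.7],
       [560.4, 420.3]], dtype=float32), array([599.9, 314.4]), array([149.1, 170. ]), 61.68655776977539) 0.0451
side grip cloud 239 (array([[ 484.5, -297.1],
       [ 488.6, -313.7],
       [ 545.5, -299.5],
       [ 541.3, -282.9]], dtype=float32), array([ 515. , -298.3]), array([58.6, 17.1]), 14.019559860229492) 0.0608
side stand cloud 385 (array([[490.1, 291.6],
       [638.1, 211.9],
       [708.3, 342.3],
       [560.3, 422. ]], dtype=float32), array([599.2, 317. ]), array([148.1, 168.1]), 61.70376968383789) 0.0455
gripTop 156 (array([[ 486.5, -294.9],
       [ 489.5, -309.2],
       [ 546.7, -296.8],
       [ 543.6, -282.6]], dtype=float32), array([ 516.6, -295.9]), array([58.5, 14.6]), 12.182111740112305)
ledgeL 803 (array([[508. , 324.2],
       [581.1, 284.6],
       [632.7, 379.8],
       [559.7, 419.4]], dtype=float32), array([570.4, 352. ]), array([108.3,  83.1]), 61.53546142578125)
ledgeR 586 (array([[584.9, 282.8],
       [612. , 268.1],
       [663.6, 363.4],
       [636.5, 378.1]], dtype=float32), array([624.3, 323.1]), array([108.3,  30.8]), 61.53883743286133)
stand all 1898
cf minx 0.3785312578273542
```

Run:
```python
from m import *
T=np.load("top0.npz");S=np.load("side0.npz")
yaw=np.radians(61.6);c,s=np.cos(yaw),np.sin(yaw)
for n,Z in(("top",T),("side",S)):
    P=cloud(n,Z['d']);d=P[...,:2]-[.583,.342]
    x=d@[c,s];y=d@[-s,c];z=P[...,2]
    near=(abs(x)<.09)&(abs(y)<.075)
    for nm,m in (("R",near&(z>.038)&(z<.056)&(y<-.01)),("L",near&(z>.038)&(z<.056)&(y>.01))):
        b=m; print(n,nm,b.sum(),rect(P[b][:,:2]),"x",np.percentile(x[b],[0,2,98,100]).round(4),"y",np.percentile(y[b],[0,2,98,100]).round(4),"z",np.percentile(z[b],[5,50,95]).round(4))
    m=(z>.04)&(z<.2)&(P[...,0]>.55)&(P[...,0]<.9)&(P[...,1]>-.12)&(P[...,1]<.2); m&=~near
    q=P[m]; 
    if len(q):
        for yy in np.arange(-.1,.2,.05):
            k=abs(q[:,1]-yy)<.01; print('cf y',yy.round(2),k.sum(), q[k][:,0].min().round(3) if k.any() else None)
p=T['p'].astype(int);P=cloud("top",T['d']);w=(p.min(2)>200)
d=P[...,:2]-[.583,.342];x=d@[c,s];y=d@[-s,c]
m=w&(P[...,2]>.036)&(abs(x)<.09)&(abs(y)<.075)
n_,l,st,ce=cv2.connectedComponentsWithStats(m.astype(np.uint8))
for i in range(1,n_):
    if st[i,4]>200:
        for zz in(.045,.05): print(i,st[i],rect(plane("top",contour(l==i),zz)[:,:2]))
```

```text
top R 588 (array([[585.8, 284.8],
       [612.7, 270.1],
       [664.1, 364.3],
       [637.3, 378.9]], dtype=float32), array([625. , 324.5]), array([107.3,  30.6]), 61.341400146484375) x [-0.0491 -0.0473  0.056   0.0583] y [-0.0607 -0.0597 -0.0308 -0.0299] z [0.0417 0.045  0.0501]
top L 615 (array([[508.5, 324.8],
       [535.6, 310. ],
       [587.7, 405.6],
       [560.6, 420.3]], dtype=float32), array([548.1, 365.2]), array([108.8,  30.8]), 61.406585693359375) x [-0.0506 -0.049   0.0547  0.0582] y [0.0262 0.0272 0.0562 0.0571] z [0.0418 0.0451 0.0507]
cf y -0.1 110 0.637
cf y -0.05 410 0.634
cf y 0.0 398 0.635
cf y 0.05 391 0.635
cf y 0.1 401 0.634
cf y 0.15 413 0.634
cf y 0.2 209 0.632
side R 168 (array([[584.1, 282.4],
       [612.2, 267. ],
       [665.8, 365.1],
       [637.7, 380.5]], dtype=float32), array([624.9, 323.7]), array([111.8,  32. ]), 61.364036560058594) x [-0.052  -0.051   0.057   0.0598] y [-0.0617 -0.0612 -0.031  -0.0295] z [0.0401 0.0459 0.0516]
side L 182 (array([[506. , 323.2],
       [534.4, 307.4],
       [588.5, 404.9],
       [560. , 420.7]], dtype=float
[... 397 characters left out ...]
     [638.1, 380. ]], dtype=float32), array([625.4, 324.8]), array([108.9,  30.6]), 61.3339729309082)
1 [118 162  44  30 572] (array([[584.7, 283. ],
       [611.5, 268.4],
       [663.4, 363.4],
       [636.7, 378. ]], dtype=float32), array([624.1, 323.2]), array([108.3,  30.5]), 61.334007263183594)
2 [ 99 195  45  31 595] (array([[509.6, 325.1],
       [536.9, 310.7],
       [587.7, 407. ],
       [560.4, 421.4]], dtype=float32), array([548.6, 366. ]), array([108.9,  30.8]), 62.165077209472656)
2 [ 99 195  45  31 595] (array([[508.9, 323.5],
       [536.1, 309.1],
       [586.6, 404.9],
       [559.5, 419.2]], dtype=float32), array([547.8, 364.2]), array([108.3,  30.7]), 62.16504669189453)
```

Run:
```python
from m import *
T=np.load("top0.npz");p=T['p'].astype(int);P=cloud("top",T['d'])
g=p.min(2)>55
b=blob(g,(393,181)); 
B=plane("top",contour(b),.003); q=B[:,:2]
# left edge of the blade (max-y side) between the dish and rear
for th in (12,13,14):
    t=np.radians(th);c,s=np.cos(t),np.sin(t); d=q-[.5163,-.2968]; x=d@[c,s];y=d@[-s,c]
    k=(x>-.025)&(x<.042)&(y>0); f=np.polyfit(x[k],y[k],1); print(th,'left edge',k.sum(),f.round(4),'slope deg',np.degrees(np.arctan(f[0])).round(2),'rear x',x.min().round(4),'y@',np.polyval(f,0).round(4))
print('bench edge', plane("top",[(100,309),(250,306),(440,297)],0).round(3))
z=P[...,2]
for n in("top","side"):
    P=cloud(n,np.load(n+"0.npz")['d']); m=(P[...,2]>.05)&(P[...,2]<.33)&(P[...,0]>.65)&(P[...,0]<.9)&(P[...,1]>-.3)&(P[...,1]<.35)
    print(n,'cf y',np.percentile(P[m][:,1],[1,5,50,95,99]).round(3))
m=(z>.04)&(P[...,0]<.7)&(P[...,1]<-.35)
P=cloud("top",T['d']);m=(P[...,2]>.04)&(P[...,0]<.7)&(P[...,0]>.3)&(P[...,1]<-.35);print('purple box',P[m].min(0).round(3),P[m].max(0).round(3))
```

```text
12 left edge 27 [0.0098 0.022 ] slope deg 0.56 rear x -0.0324 y@ 0.022
13 left edge 26 [-0.0065  0.022 ] slope deg -0.37 rear x -0.0325 y@ 0.022
14 left edge 26 [-0.0239  0.022 ] slope deg -1.37 rear x -0.0326 y@ 0.022
bench edge [[ 0.322  0.425  0.   ]
 [ 0.324  0.074 -0.   ]
 [ 0.328 -0.378  0.   ]]
top cf y [-0.184 -0.083  0.067  0.219  0.322]
side cf y [-0.178 -0.098 -0.092  0.171  0.267]
purple box [ 0.454 -0.695  0.04 ] [ 0.7   -0.494  0.187]
```

servo_tool --increments '[[0,[0,0,0],-7.85],[0,[0,0,0],-7.85],[0,[0,0,0],-7.85],[0,[-4,-20,0],-7.85],[0,[-8,-36,0],0],[0,[-9,-40,0],0],[0,[-9,-40,0],0],[0,[-9,-40,0],0],[0,[-9,-40,0],0],[0,[-9,-40,0],0]]'

```text
clock: 1.1
eef_pos: [0.2702, 0.2331, 0.231]
tool_rot: [-0.11, 0.994, -0.0, -0.0]
ft_force: [1.1, 0.7, -0.5]
grip_width: 0.0854
```

```bash
cat > d.py <<'E'
import sys
from h import *
def delta(target):
    o=status.get_obs();r=R.from_quat(o["tool_rot"]);x=r.as_matrix()
    print("clock",round(o["clock"],2),"pos",o["eef_pos"].round(4),"thx",np.degrees(np.arctan2(x[1,0],x[0,0])).round(2),"toolz",x[:,2].round(4),"F",o["ft_force"].round(1),"T",o["ft_torque"].round(2),"w",round(o["grip_width"],4),"J",o["joint_pos"].round(2))
    print("tool delta mm",(r.inv().apply(np.array(target)-o["eef_pos"])*1000).round(1))
if __name__=="__main__": delta([float(v) for v in sys.argv[1:4]])
E
python3 d.py .520 -.2955 .10
```

```text
clock 1.1 pos [0.2702 0.2331 0.231 ] thx -167.4 toolz [-1.e-04 -3.e-04 -1.e+00] F [ 1.1  0.7 -0.5] T [ 0.02 -0.06  0.  ] w 0.0854 J [ 0.71 -0.04 -0.32  1.3  -0.    0.49]
tool delta mm [-128.4 -570.3  131.2]
```

servo_tool --increments '[[0,[-10,-44,5],0],[0,[-10,-44,5],0],[0,[-10,-44,5],0],[0,[-10,-44,5],0],[0,[-10,-44,5],0],[0,[-10,-44,5],0],[0,[-10,-44,5],0],[0,[-10,-44,5],0],[0,[-10,-44,5],0],[0,[-10,-44,5],0]]'

```text
clock: 2.1
eef_pos: [0.4636, -0.1748, 0.1807]
tool_rot: [-0.109, 0.994, 0.0, -0.0]
ft_force: [1.0, 0.9, 0.8]
grip_width: 0.0853
```

```bash
python3 d.py .520 -.2955 .10
```

```text
clock 2.1 pos [ 0.4636 -0.1748  0.1807] thx -167.47 toolz [-6.e-04  5.e-04 -1.e+00] F [1.  0.9 0.8] T [ 0.04 -0.03 -0.02] w 0.0853 J [-0.36  0.26 -0.1   1.21  0.   -0.58]
tool delta mm [ -28.9 -130.1   80.6]
```

servo_tool --increments '[[0,[-8,-36,10],0],[0,[-8,-36,15],0],[0,[-7,-30,15],0],[0,[-4,-18,15],0],[0,[-2,-10,15],0],[0,[0,0,10],0],[0,[0,0,0],0],[0,[0,0,0],0],[0,[0,0,0],0],[0,[0,0,0],0]]'

```text
clock: 3.1
eef_pos: [0.5206, -0.2931, 0.1026]
tool_rot: [-0.11, 0.994, -0.001, 0.001]
ft_force: [-0.5, 0.1, 1.1]
grip_width: 0.0851
```

```bash
cat > snap.py <<'E'
import sys
from h import *
t=sys.argv[1]
for n in sys.argv[2:]:
    p,d=viewer.camera(n); cv2.imwrite(f"pics/{n}{t}.png",cv2.cvtColor(p,cv2.COLOR_RGB2BGR)); np.savez(f"{n}{t}.npz",p=p,d=d)
E
python3 d.py .520 -.2955 .10; python3 snap.py 1 top side
python3 - <<'E'
import cv2,numpy as np
a=cv2.imread('pics/top1.png')[120:260,330:470];b=cv2.imread('pics/side1.png')[200:350,220:370]
cv2.imwrite('pics/c1.png',np.hstack([cv2.resize(a,(400,400),interpolation=2),cv2.resize(b,(400,400),interpolation=2)]))
E
```

```text
clock 3.1 pos [ 0.5206 -0.2931  0.1026] thx -167.38 toolz [ 1.8e-03 -9.0e-04 -1.0e+00] F [-0.5  0.1  1.1] T [ 0.03 -0.01 -0.04] w 0.0851 J [-0.51  0.51  0.06  1.12  0.   -0.73]
tool delta mm [ 1.1 -2.2  2.6]
```

View pics/c1.png

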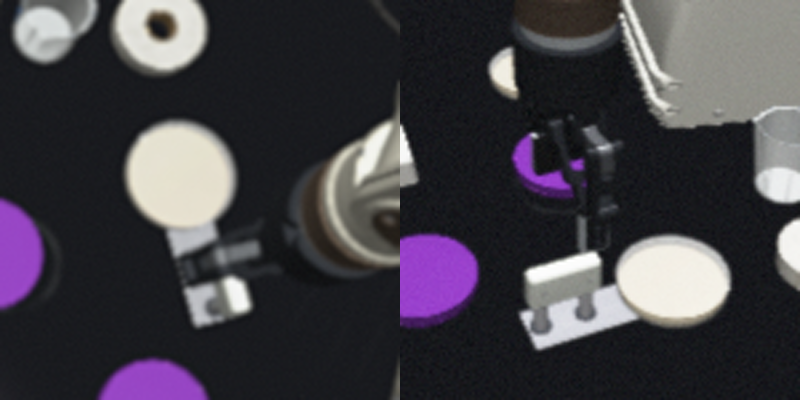

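The gripper is straddling the grip from above, and the lifter and dish are undisturbed. Descending.

servo_tool --increments '[[0,[0,-2,8],0],[0,[1,0,14],0],[0,[0,0,15],0],[0,[0,0,15],0],[0,[0,0,10],0],[0,[0,0,7],0],[0,[0,0,4],0],[0,[0,0,0],0],[0,[0,0,0],0],[0,[0,0,0],0]]'

```text
clock: 4.2
eef_pos: [0.52, -0.296, 0.029]
tool_rot: [-0.109, 0.994, -0.0, 0.001]
ft_force: [-0.1, -0.1, 0.1]
grip_width: 0.0853
```

```bash
python3 d.py .520 -.2955 .029; python3 snap.py 2 top side
python3 - <<'E'
import cv2,numpy as np
a=cv2.imread('pics/top2.png')[120:260,330:470];b=cv2.imread('pics/side2.png')[200:350,220:370]
cv2.imwrite('pics/c2.png',np.hstack([cv2.resize(a,(400,400),interpolation=2),cv2.resize(b,(400,400),interpolation=2)]))
E
```

```text
clock 4.2 pos [ 0.52  -0.296  0.029] thx -167.44 toolz [ 1.2e-03 -7.0e-04 -1.0e+00] F [-0.1 -0.1  0.1] T [-0.01 -0.    0.  ] w 0.0853 J [-0.52  0.59 -0.03  0.96  0.   -0.74]
tool delta mm [-0.1  0.4  0. ]
```

View pics/c2.png

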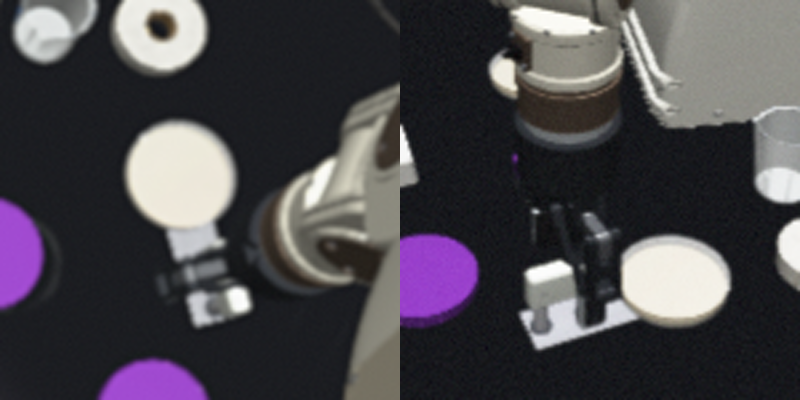

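Run:
```python
from h import *
f=lambda p:(proj("side",p)-[220,200])*400/150+[400,0]
g=np.array([.520,-.296,.042]);u=np.array([.218,-.976,0])
print("near fingertip inner/outer",f(g+u*.0425),f(g+u*.057)); print("far",f(g-u*.057))
c=np.array([.516,-.2963,.062]);v=np.array([.976,.218,0]); print("grip top ends",f(c+v*.03),f(c-v*.03))
print("top: ",(proj("top",[g+u*.05,g-u*.05])-[330,120])*400/140)
```

```text
near fingertip inner/outer [[590.05797348 320.68114904]] [[597.73324373 334.51618455]]
far [[542.64511146 235.14434598]]
grip top ends [[599.60657475 253.99490691]] [[526.85225925 274.97249637]]
top:  [[277.29235119 258.75754758]
 [163.70353145 288.05607778]]
```

Projection of the model grasp matches the picture, so I'm closing gently.

servo_tool --increments '[[100,[0,0,0],0],[140,[0,0,0],0],[170,[0,0,0],0],[185,[0,0,0],0],[195,[0,0,0],0],[205,[0,0,0],0],[220,[0,0,0],0],[255,[0,0,0],0],[255,[0,0,0],0],[255,[0,0,0],0]]'

```text
clock: 5.3
eef_pos: [0.5196, -0.2959, 0.0284]
tool_rot: [-0.109, 0.994, -0.0, 0.0]
ft_force: [-0.2, -1.4, -0.6]
grip_width: 0.0152
```

```bash
python3 d.py .520 -.2955 .029; python3 snap.py 3 top side
python3 - <<'E'
import cv2,numpy as np
a=cv2.imread('pics/top3.png')[120:260,330:470];b=cv2.imread('pics/side3.png')[200:350,220:370]
cv2.imwrite('pics/c3.png',np.hstack([cv2.resize(a,(400,400),interpolation=2),cv2.resize(b,(400,400),interpolation=2)]))
E
```

```text
clock 5.3 pos [ 0.5196 -0.2959  0.0284] thx -167.44 toolz [ 2.e-04 -4.e-04 -1.e+00] F [-0.2 -1.4 -0.6] T [-0.15  0.04 -0.02] w 0.0152 J [-0.52  0.59 -0.03  0.96 -0.   -0.74]
tool delta mm [-0.5  0.3 -0.6]
```

View pics/c3.png

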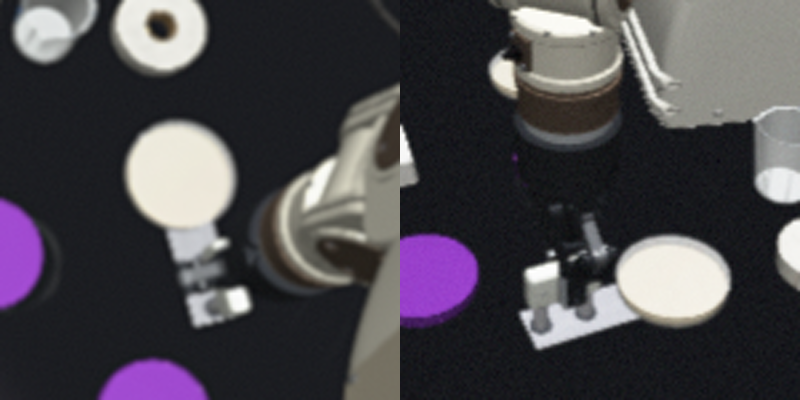

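Gripped at 15.2 mm, and the dish hasn't shifted. Lifting softly.

servo_tool --increments '[[255,[0,0,-1],0],[255,[0,0,-3],0],[255,[0,0,-5],0],[255,[0,0,-8],0],[255,[0,0,-10],0],[255,[0,0,-10],0],[255,[0,0,-8],0],[255,[0,0,-5],0],[255,[0,0,-3],0],[255,[0,0,0],0]]'

```text
clock: 6.4
eef_pos: [0.5196, -0.2958, 0.0818]
tool_rot: [-0.109, 0.994, -0.0, 0.0]
ft_force: [-0.5, 0.0, -1.9]
grip_width: 0.0151
```

```bash
python3 d.py .520 -.2955 .1284; python3 snap.py 4 top side
python3 - <<'E'
import cv2,numpy as np
a=cv2.imread('pics/top4.png')[120:260,330:470];b=cv2.imread('pics/side4.png')[200:350,220:370]
cv2.imwrite('pics/c4.png',np.hstack([cv2.resize(a,(400,400),interpolation=2),cv2.resize(b,(400,400),interpolation=2)]))
from m import *
for n,sd in(("top",(393,180)),("side",(325,285))):
    Z=np.load(n+"4.npz");p=Z['p'].astype(int);P=cloud(n,Z['d'])
    cream=(p[...,0]>190)&(p[...,0]-p[...,2]>7)&(p[...,2]>150)&(p[...,0]-p[...,1]<12)
    b=blob(cream,sd);q=P[b]; q=q[(q[:,2]>.03)&(q[:,2]<.15)]; e=cv2.erode(b.astype(np.uint8),np.ones((5,5)))>0
    q=P[e];q=q[(q[:,2]>.03)&(q[:,2]<.15)]
    A=np.c_[q[:,:2]-q[:,:2].mean(0),np.ones(len(q))];f=np.linalg.lstsq(A,q[:,2],rcond=None)[0]
    zt=f[2]; xy=plane(n,contour(b),zt)[:,:2]; ee=cv2.fitEllipse((xy*1000).astype(np.float32))
    print(n,len(q),"plane slope x,y",f.round(4),"centre",np.round(ee[0],1),np.round(ee[1],1), "resid",np.std(q[:,2]-A@f).round(5))
E
```

```text
clock 6.4 pos [ 0.5196 -0.2958  0.0818] thx -167.44 toolz [ 6.e-04 -4.e-04 -1.e+00] F [-0.5  0.  -1.9] T [-0.03  0.08 -0.02] w 0.0151 J [-0.52  0.53  0.03  1.07  0.   -0.74]
tool delta mm [ -0.4   0.2 -46.6]
top 810 plane slope x,y [-0.0028  0.004   0.0697] centre [ 608.8 -275. ] [85.1 87.3] resid 0.00157
side 624 plane slope x,y [-0.0023 -0.0022  0.0704] centre [ 606.2 -282.2] [79.4 85.4] resid 0.00098
```

View pics/c4.png

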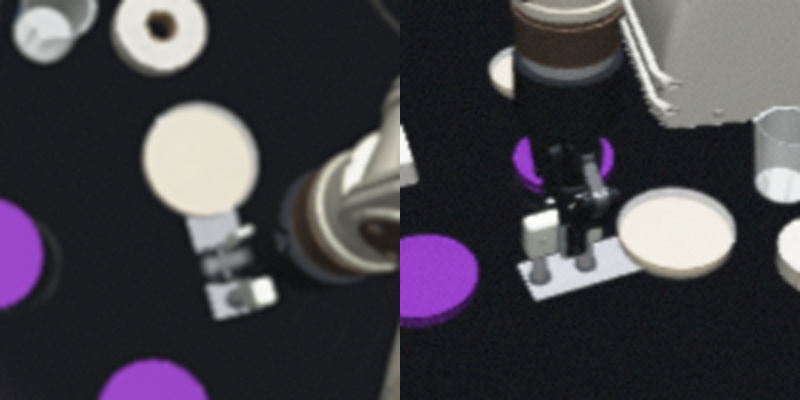

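The dish top is level (slopes under 0.5 %) and at the expected height. Now pulling back from the centrifuge and rising.

servo_tool --increments '[[255,[3,0,-1],0],[255,[6,0,-3],0],[255,[10,0,-5],0],[255,[13,0,-6],0],[255,[14,0,-6],0],[255,[14,0,-6],0],[255,[14,0,-4],0],[255,[12,0,-3],0],[255,[9,0,-1],0],[255,[5,0,0],0]]'

```text
clock: 7.5
eef_pos: [0.4209, -0.3177, 0.1165]
tool_rot: [-0.109, 0.994, -0.0, 0.0]
ft_force: [-0.2, 0.9, -1.6]
grip_width: 0.0153
```

```bash
python3 d.py .45 .09 .115
```

```text
clock 7.5 pos [ 0.4209 -0.3177  0.1165] thx -167.48 toolz [ 2.e-04 -1.e-04 -1.e+00] F [-0.2  0.9 -1.6] T [-0.03  0.03 -0.  ] w 0.0153 J [-0.65  0.37 -0.12  1.08  0.   -0.87]
tool delta mm [-116.8  391.7    1.5]
```

```bash
cat > plan.py <<'E'
from h import *
def plan(target,yaw_t,N,ramp):
    o=status.get_obs();m=R.from_quat(o["tool_rot"]).as_matrix();th=np.arctan2(m[1,0],m[0,0])
    D=np.array(target)-o["eef_pos"];dy=(np.radians(yaw_t)-th+np.pi)%(2*np.pi)-np.pi
    w=np.minimum.reduce([np.arange(1,N+1)/(ramp),np.arange(N,0,-1)/(ramp),np.ones(N)]);w/=w.sum()
    for i in range(N):
        d=D*w[i]*1000; c,s=np.cos(th),np.sin(th)
        print([255,[round(float(d[0]*c+d[1]*s),1),round(float(d[0]*s-d[1]*c),1),round(float(-d[2]),1)],round(float(-np.degrees(dy*w[i])),2)],end=',\n' if i%10==9 else ', ')
        th+=dy*w[i]
E
python3 -c "
from plan import *
plan([.4709,.1288,.115],61.6+180,30,5)"
```

```text
[255, [-1.1, 3.3, 0.0], -0.38], [255, [-2.3, 6.5, 0.0], -0.76], [255, [-3.6, 9.7, 0.0], -1.13], [255, [-5.0, 12.9, 0.0], -1.51], [255, [-6.7, 15.9, 0.1], -1.89], [255, [-7.2, 15.7, 0.1], -1.89], [255, [-7.7, 15.5, 0.1], -1.89], [255, [-8.2, 15.2, 0.1], -1.89], [255, [-8.7, 14.9, 0.1], -1.89], [255, [-9.2, 14.6, 0.1], -1.89],
[255, [-9.7, 14.3, 0.1], -1.89], [255, [-10.1, 14.0, 0.1], -1.89], [255, [-10.6, 13.7, 0.1], -1.89], [255, [-11.0, 13.3, 0.1], -1.89], [255, [-11.5, 12.9, 0.1], -1.89], [255, [-11.9, 12.5, 0.1], -1.89], [255, [-12.3, 12.1, 0.1], -1.89], [255, [-12.7, 11.7, 0.1], -1.89], [255, [-13.1, 11.3, 0.1], -1.89], [255, [-13.4, 10.9, 0.1], -1.89],
[255, [-13.8, 10.4, 0.1], -1.89], [255, [-14.1, 10.0, 0.1], -1.89], [255, [-14.4, 9.5, 0.1], -1.89], [255, [-14.7, 9.0, 0.1], -1.89], [255, [-15.0, 8.5, 0.1], -1.89], [255, [-15.3, 8.0, 0.1], -1.89], [255, [-12.4, 6.0, 0.0], -1.51], [255, [-9.5, 4.3, 0.0], -1.13], [255, [-6.4, 2.7, 0.0], -0.76], [255, [-3.2, 1.3, 0.0], -0.38],
```

servo_tool --increments '[[255,[-1,3,0],-0.4],[255,[-2,7,0],-0.8],[255,[-4,10,0],-1.1],[255,[-5,13,0],-1.5],[255,[-7,16,0],-1.9],[255,[-7,16,0],-1.9],[255,[-8,15,0],-1.9],[255,[-8,15,0],-1.9],[255,[-9,15,0],-1.9],[255,[-9,15,0],-1.9]]'

```text
clock: 8.5
eef_pos: [0.4374, -0.1772, 0.1163]
tool_rot: [-0.242, 0.97, 0.0, 0.0]
ft_force: [0.8, 0.2, -1.7]
grip_width: 0.0148
```

servo_tool --increments '[[255,[-10,14,0],-1.9],[255,[-10,14,0],-1.9],[255,[-11,14,0],-1.9],[255,[-11,13,0],-1.9],[255,[-11,13,0],-1.9],[255,[-12,13,0],-1.9],[255,[-12,12,0],-1.9],[255,[-13,12,0],-1.9],[255,[-13,11,0],-1.9],[255,[-13,11,0],-1.9]]'

```text
clock: 9.5
eef_pos: [0.4553, -0.0056, 0.1163]
tool_rot: [-0.399, 0.917, 0.0, 0.0]
ft_force: [0.3, -0.1, -2.2]
grip_width: 0.0156
```

servo_tool --increments '[[255,[-14,10,0],-1.9],[255,[-14,10,0],-1.9],[255,[-14,10,0],-1.9],[255,[-15,9,0],-1.9],[255,[-15,9,0],-1.9],[255,[-15,8,0],-1.9],[255,[-12,6,0],-1.5],[255,[-10,4,0],-1.1],[255,[-6,2,0],-0.8],[255,[-3,1,0],-0.4]]'

```text
clock: 10.5
eef_pos: [0.4705, 0.1294, 0.1163]
tool_rot: [-0.515, 0.857, -0.0, -0.0]
ft_force: [-0.1, -0.2, -0.9]
grip_width: 0.0153
```

```bash
python3 d.py .5422 .2608 .115; python3 snap.py 5 top side
cat > dish.py <<'E'
from m import *
def dish(n,t,sd=None,near=None,zr=(.03,.15)):
    Z=np.load(n+t+".npz");p=Z['p'].astype(int);P=cloud(n,Z['d'])
    cream=(p[...,0]>190)&(p[...,0]-p[...,2]>7)&(p[...,2]>150)&(p[...,0]-p[...,1]<12)
    if sd is None: sd=tuple(proj(n,near)[0].round().astype(int))
    b=blob(cream,sd); e=cv2.erode(b.astype(np.uint8),np.ones((5,5)))>0
    q=P[e];q=q[(q[:,2]>zr[0])&(q[:,2]<zr[1])]
    A=np.c_[q[:,:2]-q[:,:2].mean(0),np.ones(len(q))];f=np.linalg.lstsq(A,q[:,2],rcond=None)[0]
    zt=f[2]; xy=plane(n,contour(b),zt)[:,:2]; ee=cv2.fitEllipse((xy*1000).astype(np.float32))
    print(n,sd,b.sum(),len(q),"slopes,z",f.round(4),"centre",np.round(ee[0],1),np.round(ee[1],1))
E
python3 -c "
from dish import *
o=status.get_obs();e=o['eef_pos'];a=np.radians(61.6)
for n in('top','side'): dish(n,'5',near=[e[0]+.0915*np.cos(a),e[1]+.0915*np.sin(a),.105])
"
```

```text
clock 10.5 pos [0.4705 0.1294 0.1163] thx -117.96 toolz [-0.e+00 -1.e-04 -1.e+00] F [-0.1 -0.2 -0.9] T [-0.07  0.03 -0.05] w 0.0153 J [ 0.27  0.3  -0.23  1.04 -0.   -0.81]
tool delta mm [-149.7   -1.8    1.2]
top (np.int64(183), np.int64(219)) 30584 0 slopes,z [0. 0. 0.] centre [331.8 332. ] [536.8 726.6]
side (np.int64(254), np.int64(171)) 168 62 slopes,z [ 0.0011 -0.0048  0.1061] centre [523.7 196.1] [56.  68.2]dish.py:8: RuntimeWarning: Mean of empty slice.
  A=np.c_[q[:,:2]-q[:,:2].mean(0),np.ones(len(q))];f=np.linalg.lstsq(A,q[:,2],rcond=None)[0]
  ret = um.true_divide(
```

View pics/top5.png

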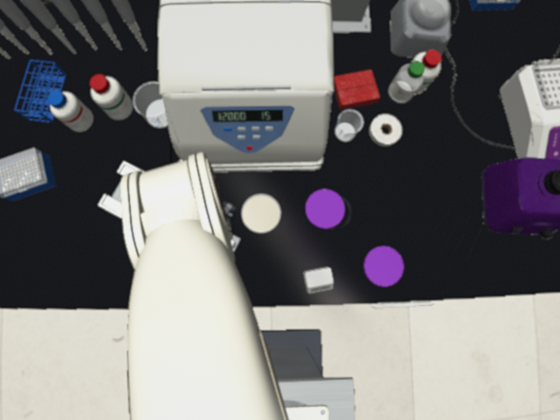

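View pics/side5.png

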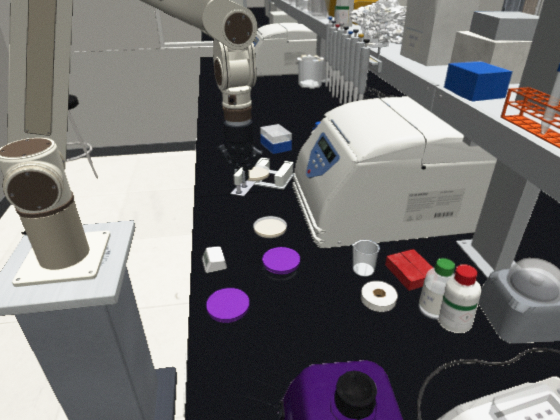

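Run:
```python
import cv2
b=cv2.imread('pics/side5.png')[140:210,200:310];cv2.imwrite('pics/c5.png',cv2.resize(b,None,fx=7,fy=7,interpolation=2))
```

```text
(no output)
```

View pics/c5.png

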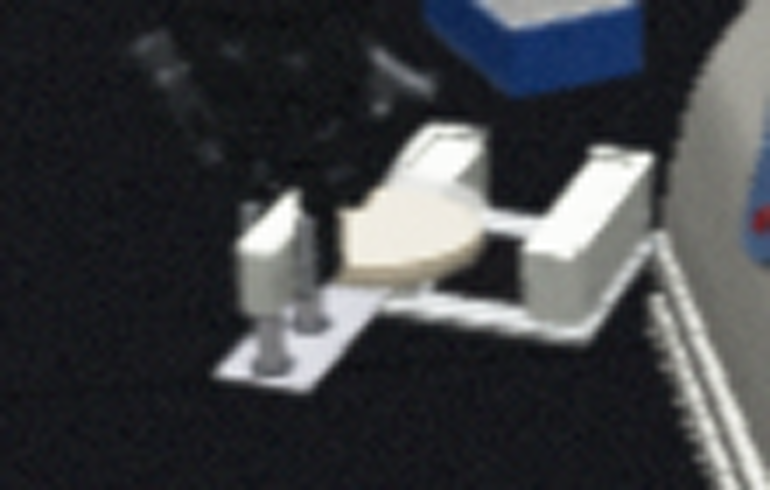

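servo_tool --increments '[[255,[-3,0,0],0],[255,[-6,0,0],0],[255,[-9,-0.5,0],0],[255,[-12,-0.5,0],0],[255,[-14,-0.5,0],0],[255,[-15,-0.5,0],0],[255,[-15,0,0],0],[255,[-15,0,0],0],[255,[-15,0,0],0],[255,[-15,0,0],0]]'

```text
clock: 11.6
eef_pos: [0.5289, 0.2346, 0.1161]
tool_rot: [-0.515, 0.857, 0.0, 0.0]
ft_force: [-0.2, -0.1, -1.2]
grip_width: 0.0154
```

servo_tool --increments '[[255,[-12,0,0],0],[255,[-9,0,0],0],[255,[-6,0,2],0],[255,[-3,0,4],0],[255,[-1,0,6],0],[255,[0,0,6],0],[255,[0,0,4],0],[255,[0,0,2],0],[255,[0,0,0],0],[255,[0,0,0],0]]'

```text
clock: 12.6
eef_pos: [0.5429, 0.2601, 0.0925]
tool_rot: [-0.515, 0.857, -0.0, 0.0]
ft_force: [0.2, 0.1, -2.1]
grip_width: 0.0152
```

```bash
python3 d.py .5427 .2605 .0754; python3 snap.py 6 top side
python3 - <<'E'
import cv2
b=cv2.imread('pics/side6.png')[140:210,200:310];cv2.imwrite('pics/c6.png',cv2.resize(b,None,fx=7,fy=7,interpolation=2))
E
```

```text
clock 12.6 pos [0.5429 0.2601 0.0925] thx -118.06 toolz [ 3.e-04  1.e-04 -1.e+00] F [ 0.2  0.1 -2.1] T [-0.05  0.   -0.02] w 0.0152 J [ 0.45  0.53  0.06  1.1  -0.   -0.63]
tool delta mm [-0.2  0.4 17.1]
```

View pics/c6.png

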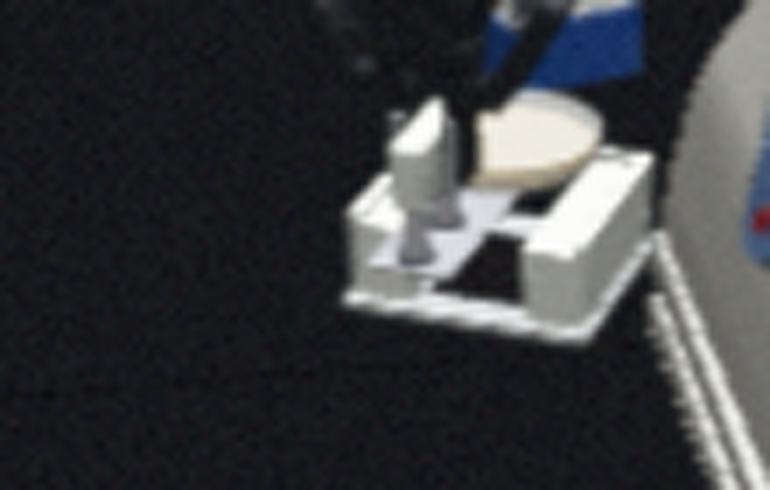

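View pics/top6.png

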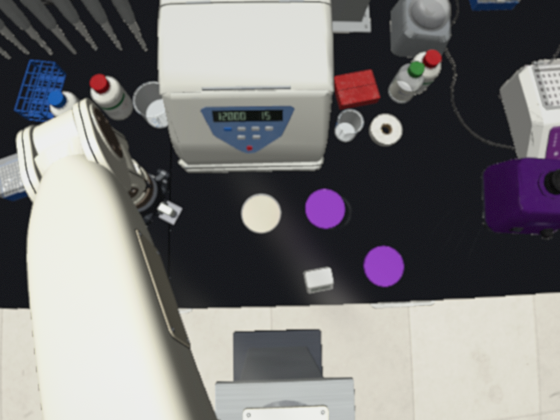

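Run:
```python
from m import *
def ext(t,sd):
    p=np.load("side"+t+".npz")['p'].astype(int)
    cream=(p[...,0]>150)&(p[...,0]-p[...,2]>5)&(p[...,0]-p[...,1]<16)
    b=blob(cream,sd); c=contour(b); return b.sum(),"right",c[:,0].max(),c[c[:,0]>=c[:,0].max()-.5][:,1].mean().round(1),"top",c[:,1].min(),"bot",c[:,1].max(),"left",c[:,0].min()
def pred(cx,cy,z,r=.047):
    a=np.linspace(0,2*np.pi,720);q=proj("side",np.c_[cx+r*np.cos(a),cy+r*np.sin(a),np.full(720,z)]);i=q[:,0].argmax()
    return "right",q[i].round(1),"top",q[:,1].min().round(1),"bot",q[:,1].max().round(1),"left",q[:,0].min().round(1)
print("dish0",ext("0",(322,305)),pred(.6086,-.2752,.017),pred(.6086,-.2752,.003,.045))
print("dish4",ext("4",(325,285)),pred(.6088,-.275,.070),pred(.6088,-.275,.056,.045))
print("spare0",ext("0",(269,226)),pred(.5385,.045,.014))
zu=.0925-.0284
print("dish6",ext("6",(276,161)),pred(.585,.3417,zu+.017),pred(.585,.3417,zu+.003,.045))
```

```text
dish0 (np.int64(950), 'right', np.float64(342.0), np.float64(307.0), 'top', np.float64(291.0), 'bot', np.float64(320.0), 'left', np.float64(301.0)) ('right', array([343.6, 304.3]), 'top', np.float64(287.4), 'bot', np.float64(318.6), 'left', np.float64(300.3)) ('right', array([342.2, 308.8]), 'top', np.float64(292.6), 'bot', np.float64(322.6), 'left', np.float64(301.0))
dish4 (np.int64(968), 'right', np.float64(344.0), np.float64(288.2), 'top', np.float64(272.0), 'bot', np.float64(302.0), 'left', np.float64(302.0)) ('right', array([345.7, 285.9]), 'top', np.float64(269.5), 'bot', np.float64(300.1), 'left', np.float64(300.9)) ('right', array([344.2, 290.8]), 'top', np.float64(274.9), 'bot', np.float64(304.4), 'left', np.float64(301.7))
spare0 (np.int64(442), 'right', np.float64(285.0), np.float64(226.5), 'top', np.float64(219.0), 'bot', np.float64(236.0), 'left', np.float64(254.0)) ('right', array([286.7, 225.1]), 'top', np.float64(215.9), 'bot', np.float64(234.7), 'left', np.float64(253.2))
dish6 (np.int64(157), 'right', np.float64(285.0), np.float64(160.7), 'top', np.float64(155.0), 'bot', np.float64(166.0), 'left', np.float64(268.0)) ('right', array([285.4, 158. ]), 'top', np.float64(152.2), 'bot', np.float64(164.1), 'left', np.float64(257.3)) ('right', array([284.8, 161.8]), 'top', np.float64(156.2), 'bot', np.float64(167.7), 'left', np.float64(258.0))
```

Run:
```python
from m import *
def edge(t,rows,u0,u1):
    p=np.load("side"+t+".npz")['p'].astype(float)[...,0];out=[]
    for v in rows:
        l=p[v,u0:u1]; 
        hi=l[:3].mean();lo=l[-3:].mean();h=(hi+lo)/2;i=np.where(l<h)[0][0];out.append((v,round(u0+i-1+(l[i-1]-h)/(l[i-1]-l[i]),2),int(hi),int(lo)))
    return out
def pr(cx,cy,z,r=.047):
    a=np.linspace(0,2*np.pi,720);q=proj("side",np.c_[cx+r*np.cos(a),cy+r*np.sin(a),np.full(720,z)]);return q[:,0].max().round(2)
print("dish0",edge("0",range(303,312),336,350),pr(.6086,-.2752,.017))
print("spare",edge("0",range(223,230),280,292),pr(.5385,.045,.014))
print("dish5",edge("5",range(170,176),262,275))
print("dish6",edge("6",range(157,164),280,289),pr(.585,.3417,.081),"dx+5:",pr(.59,.3417,.081),"dy+5",pr(.585,.3467,.081))
```

```text
dish0 [(303, np.float64(343.04), 243, 21), (304, np.float64(343.16), 244, 21), (305, np.float64(343.26), 244, 21), (306, np.float64(343.2), 244, 22), (307, np.float64(343.28), 244, 24), (308, np.float64(343.25), 243, 19), (309, np.float64(342.55), 244, 22), (310, np.float64(342.1), 244, 21), (311, np.float64(341.6), 243, 21)] 343.59
spare [(223, np.float64(285.72), 238, 22), (224, np.float64(286.02), 239, 23), (225, np.float64(286.18), 240, 22), (226, np.float64(286.07), 241, 22), (227, np.float64(285.78), 240, 25), (228, np.float64(285.56), 241, 23), (229, np.float64(285.09), 240, 22)] 286.69
dish5 [(170, np.float64(270.83), 239, 129), (171, np.float64(267.79), 238, 223), (172, np.float64(267.21), 238, 225), (173, np.float64(267.65), 239, 155), (174, np.float64(267.68), 239, 66), (175, np.float64(266.69), 235, 65)]
dish6 [(157, np.float64(285.25), 231, 34), (158, np.float64(285.25), 238, 38), (159, np.float64(285.27), 239, 34), (160, np.float64(284.8), 238, 65), (161, np.float64(283.41), 238, 175), (162, np.float64(281.96), 221, 170), (163, np.float64(279.62), 167, 233)] 285.37 dx+5: 286.84 dy+5 285.12
```

The side-view rim edge agrees with the intended spot to about 1 mm in x. Lowering slowly through the touchdown height (TCP about 0.070).

servo_tool --increments '[[255,[0,0,2],0],[255,[0,0,4],0],[255,[0,0,4],0],[255,[0,0,3],0],[255,[0,0,2],0],[255,[0,0,1.5],0],[255,[0,0,1],0],[255,[0,0,0.8],0],[255,[0,0,0.5],0],[255,[0,0,0.5],0]]'

```text
clock: 13.7
eef_pos: [0.5429, 0.2603, 0.0731]
tool_rot: [-0.515, 0.857, -0.0, 0.0]
ft_force: [0.3, 0.4, -2.4]
grip_width: 0.0152
```

servo_tool --increments '[[255,[0,0,0.5],0],[255,[0,0,0.5],0],[255,[0,0,0.5],0],[255,[0,0,0.5],0],[255,[0,0,0.5],0],[255,[0,0,0.5],0],[255,[0,0,0.5],0],[255,[0,0,0.5],0],[255,[0,0,0.5],0],[255,[0,0,0.5],0]]'

```text
clock: 14.7
eef_pos: [0.5428, 0.2603, 0.068]
tool_rot: [-0.515, 0.857, 0.0, 0.0]
ft_force: [-0.5, -0.1, -1.3]
grip_width: 0.0152
```

```bash
python3 d.py .5427 .2605 .048; python3 snap.py 7 side
python3 - <<'E'
import cv2
b=cv2.imread('pics/side7.png')[140:210,200:310];cv2.imwrite('pics/c7.png',cv2.resize(b,None,fx=7,fy=7,interpolation=2))
E
```

```text
clock 14.7 pos [0.5428 0.2603 0.068 ] thx -118.04 toolz [ 0.e+00  1.e-04 -1.e+00] F [-0.5 -0.1 -1.3] T [-0.01  0.01 -0.03] w 0.0152 J [ 0.45  0.55  0.03  1.05  0.   -0.63]
tool delta mm [-0.1  0.2 20. ]
```

View pics/c7.png

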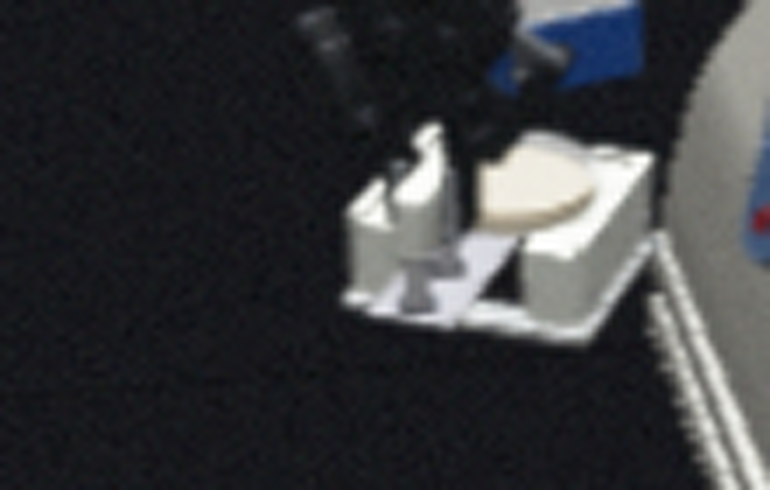

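servo_tool --increments '[[255,[0,0,0.5],0],[255,[0,0,0.5],0],[255,[0,0,1],0],[255,[0,0,1],0],[255,[0,0,1.5],0],[255,[0,0,2],0],[255,[0,0,3],0],[255,[0,0,3],0],[255,[0,0,2],0],[255,[0,0,1],0]]'

```text
clock: 15.75
eef_pos: [0.5426, 0.2601, 0.0521]
tool_rot: [-0.515, 0.857, 0.0, -0.0]
ft_force: [0.6, -0.4, -1.6]
grip_width: 0.0153
```

```bash
python3 d.py .5427 .2605 .048; python3 snap.py 8 side
python3 - <<'E'
import cv2
b=cv2.imread('pics/side8.png')[140:210,200:310];cv2.imwrite('pics/c8.png',cv2.resize(b,None,fx=7,fy=7,interpolation=2))
E
```

```text
clock 15.75 pos [0.5426 0.2601 0.0521] thx -118.04 toolz [-6.e-04 -3.e-04 -1.e+00] F [ 0.6 -0.4 -1.6] T [ 0.    0.04 -0.  ] w 0.0153 J [ 0.45  0.57  0.01  1.02 -0.   -0.63]
tool delta mm [-0.4  0.1  4.1]
```

View pics/c8.png

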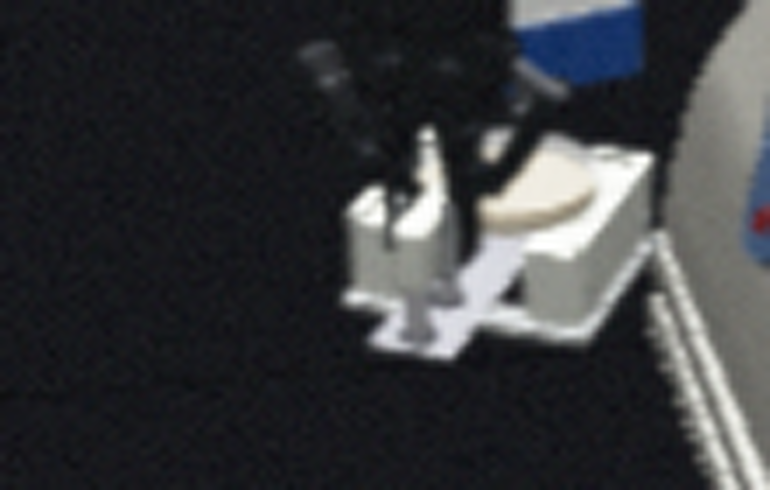

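The dish stayed on the ledges while the blade sank 18 mm below it. Drawing the blade out.

servo_tool --increments '[[255,[2,0,0],0],[255,[4,0,0],0],[255,[7,0,0],0],[255,[10,0,0],0],[255,[13,0,0],0],[255,[15,0,0],0],[255,[15,0,0],0],[255,[15,0,0],0],[255,[15,0,0],0],[255,[15,0,0],0]]'

```text
clock: 16.8
eef_pos: [0.4898, 0.161, 0.0527]
tool_rot: [-0.515, 0.857, -0.0, -0.0]
ft_force: [0.9, -0.3, -1.6]
grip_width: 0.0154
```

servo_tool --increments '[[255,[15,0,0],0],[255,[15,0,0],0],[255,[12,0,0],0],[255,[8,0,0],0],[255,[4,0,0],0],[255,[0,0,0],0],[255,[0,0,0],0],[255,[0,0,0],0],[255,[0,0,0],0],[255,[0,0,0],0]]'

```text
clock: 17.8
eef_pos: [0.4653, 0.1149, 0.0524]
tool_rot: [-0.515, 0.857, 0.0, 0.0]
ft_force: [-0.2, -0.3, -1.2]
grip_width: 0.0152
```

```bash
python3 d.py .43 .1 .048; python3 snap.py 9 side top
python3 - <<'E'
import cv2
b=cv2.imread('pics/side9.png')[130:210,200:310];cv2.imwrite('pics/c9.png',cv2.resize(b,None,fx=7,fy=7,interpolation=2))
E
```

```text
clock 17.8 pos [0.4653 0.1149 0.0524] thx -118.01 toolz [ 0.  0. -1.] F [-0.2 -0.3 -1.2] T [-0.02  0.1  -0.02] w 0.0152 J [ 0.24  0.36 -0.34  0.87  0.   -0.84]
tool delta mm [29.8 24.2  4.4]
```

View pics/c9.png

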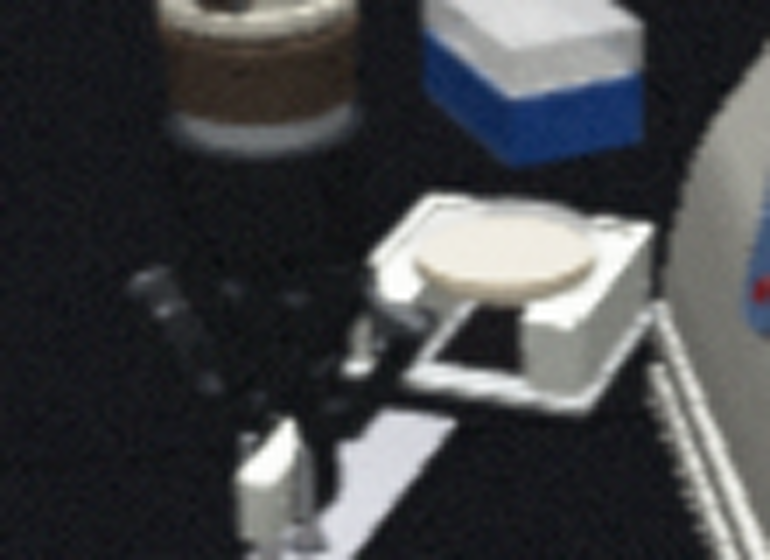

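View pics/top9.png

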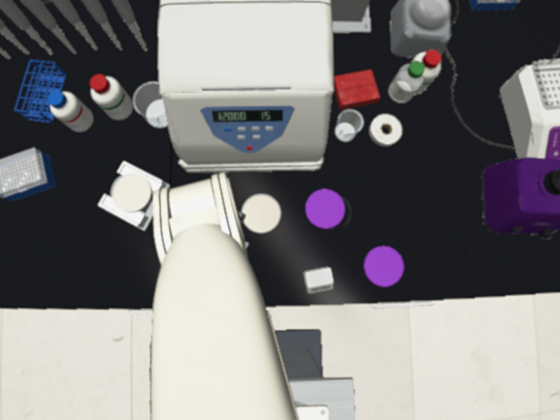

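The dish is on the stand and is visible in both views: top about (131,194), side about (272,166). The blade is fully out. Measuring the centring.

Run:
```python
from m import *
Z=np.load("top9.npz");p=Z['p'].astype(int);P=cloud("top",Z['d'])
print(p[194,120:150:3].tolist()); 
cream=(p[...,0]>190)&(p[...,0]-p[...,2]>7)&(p[...,2]>150)&(p[...,0]-p[...,1]<12)
b=blob(cream,(131,194));b=cv2.morphologyEx(b.astype(np.uint8),cv2.MORPH_OPEN,np.ones((3,3)))>0;b=blob(b,(131,194))
xy=plane("top",contour(b),.059)[:,:2];e=cv2.fitEllipse((xy*1000).astype(np.float32));print(b.sum(),e,cv2.minEnclosingCircle((xy*1000).astype(np.float32)))
er=cv2.erode(b.astype(np.uint8),np.ones((5,5)))>0;q=P[er];A=np.c_[q[:,:2]-q[:,:2].mean(0),np.ones(len(q))];print("slopes z",np.linalg.lstsq(A,q[:,2],rcond=None)[0].round(4))
yaw=np.radians(61.6);c,s=np.cos(yaw),np.sin(yaw);d=np.array(e[0])-[585,341.7];print("stand frame off mm",d@[c,s],d@[-s,c])
a=cv2.imread('pics/top9.png')[155:240,90:180];cv2.imwrite('pics/c10.png',cv2.resize(a,None,fx=7,fy=7,interpolation=2))
```

```text
[[238, 235, 224], [239, 235, 224], [238, 235, 224], [238, 235, 224], [238, 235, 224], [238, 235, 224], [238, 235, 224], [239, 235, 225], [239, 235, 225], [239, 235, 225]]
1094 ((585.2296752929688, 337.70782470703125), (83.47504425048828, 85.90013885498047), 159.1852569580078) ((585.3564453125, 337.6277770996094), 44.0798454284668)
slopes z [-1.063  -1.6547  0.0687]
stand frame off mm -3.402472169532072 -2.100808759870834
```

View pics/c10.png

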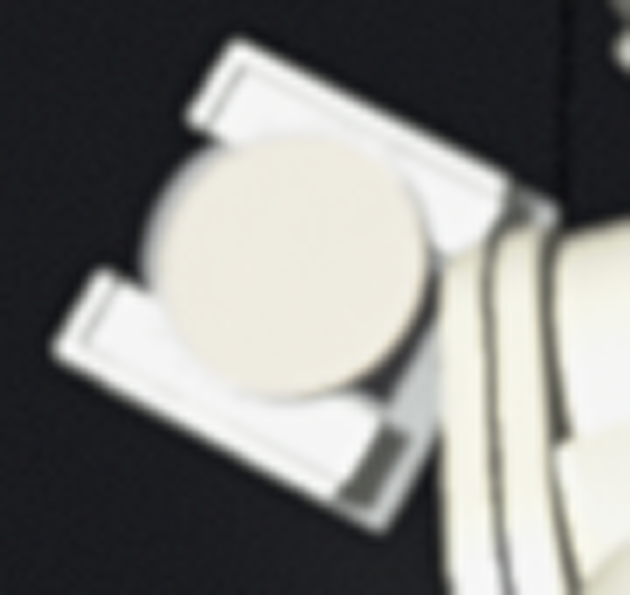

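Run:
```python
from m import *
yaw=np.radians(61.6);c,s=np.cos(yaw),np.sin(yaw)
ims=[]
X,Y=np.meshgrid(np.arange(-75,75,.4),np.arange(-75,75,.4)) # cols: stand -y.. ; rows
# image: col -> y from +75 to -75 ; row -> x from +75 to -75
ys=np.arange(75,-75,-.4);xs=np.arange(75,-75,-.4)
YY,XX=np.meshgrid(ys,xs)
for t in("0","9"):
    for z in(.05,):
        W=np.stack([.585+(XX*c-YY*s)/1000,.3417+(XX*s+YY*c)/1000,np.full(XX.shape,z)],-1)
        q=proj("top",W.reshape(-1,3)).reshape(*XX.shape,2).astype(np.float32)
        im=cv2.remap(cv2.imread(f"pics/top{t}.png"),q[...,0],q[...,1],cv2.INTER_CUBIC)
        ims.append(im)
        # edge profile along y averaged over x in bands
        g=im.astype(float).mean(2)
        for x0 in(-45,35,48):
            r=[i for i,x in enumerate(xs) if abs(x-x0)<3]; l=g[r].mean(0)
            gr=np.gradient(cv2.GaussianBlur(l.reshape(1,-1),(0,0),2)[0]); 
            pk=[(round(float(ys[i]),1),round(float(gr[i]),1)) for i in range(1,len(gr)-1) if abs(gr[i])>1.0 and abs(gr[i])>=abs(gr[i-1]) and abs(gr[i])>abs(gr[i+1])]
            print(t,"x",x0,pk)
        for y0 in(-45,45):
            r=[i for i,y in enumerate(ys) if abs(y-y0)<3]; l=g[:,r].mean(1);gr=np.gradient(cv2.GaussianBlur(l.reshape(1,-1),(0,0),2)[0])
            print(t,"y",y0,[(round(float(xs[i]),1),round(float(gr[i]),1)) for i in range(1,len(gr)-1) if abs(gr[i])>1.0 and abs(gr[i])>=abs(gr[i-1]) and abs(gr[i])>abs(gr[i+1])])
cv2.imwrite("pics/rect.png",np.hstack(ims))
```

```text
0 x -45 [(60.6, 16.8), (54.6, -1.3), (50.6, 1.1), (24.2, -10.9), (-21.4, 8.9), (-28.6, 6.1), (-60.2, -15.3)]
0 x 35 [(60.6, 16.3), (28.6, -6.3), (23.4, 1.1), (-23.8, -3.3), (-28.2, 8.7), (-50.6, -1.0), (-54.2, 1.1), (-59.8, -17.1)]
0 x 48 [(60.6, 16.5), (53.8, -2.1), (28.2, -13.6), (-27.0, 15.3), (-53.8, 2.4), (-59.8, -17.6)]
0 y -45 [(58.2, 16.7), (52.2, -3.8), (47.8, 3.7), (-52.6, -12.7), (-63.0, 8.5), (-71.0, -12.2)]
0 y 45 [(58.2, 16.1), (51.8, -3.4), (47.8, 3.5), (-52.6, -14.2), (-63.4, 9.0), (-71.4, -12.7)]
9 x -45 [(60.6, 15.8), (54.2, -1.5), (50.6, 1.5), (24.2, -10.4), (8.6, 1.9), (-11.8, -1.5), (-21.4, 5.0), (-29.0, 4.6), (-50.6, -1.3), (-60.2, -14.3)]
9 x 35 [(60.6, 15.3), (29.0, -2.5), (24.2, 1.1), (-50.6, -1.3), (-54.2, 1.2), (-59.8, -16.0)]
9 x 48 [(60.2, 15.6), (53.8, -2.3), (28.2, -12.9), (19.4, 3.5), (-21.0, -4.2), (-27.8, 13.0), (-53.4, 2.7), (-59.8, -16.6)]
9 y -45 [(58.2, 15.7), (52.2, -4.5), (47.8, 4.3), (-52.6, -12.2), (-58.6, 6.1), (-70.2, -8.4)]
9 y 45 [(58.2, 15.0), (51.8, -3.9), (47.8, 4.0), (-52.6, -13.6), (-63.4, 8.3), (-71.4, -11.9)]
```

View pics/rect.png

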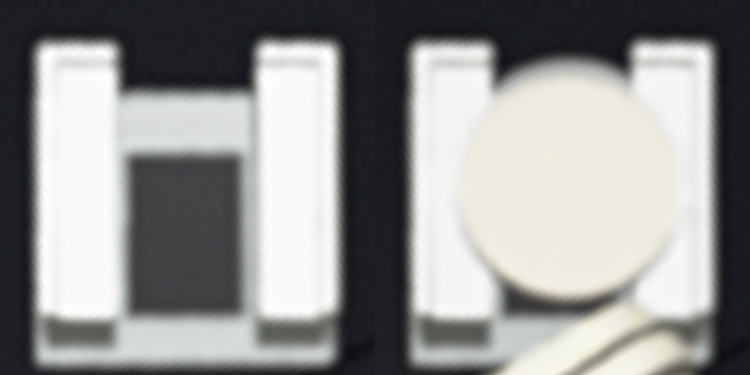

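The rectified view shows the stand frame true to about 0.3 mm, with the dish flat and inside the edges. It's about 2.5 mm off to -y and roughly 0 to -1 mm in x. There's plenty of time, so I'll mend it: slide the blade back in, lift a few mm, shift and set down again.

servo_tool --increments '[[255,[-3,0,0],0],[255,[-6,0,0],0],[255,[-10,0,0],0],[255,[-14,0,0],0],[255,[-17,0,0],0],[255,[-18,0,0],0],[255,[-18,0,0],0],[255,[-18,0,0],0],[255,[-17,0,0],0],[255,[-15,0,0],0]]'

```text
clock: 18.9
eef_pos: [0.53, 0.2368, 0.0523]
tool_rot: [-0.515, 0.857, 0.0, 0.0]
ft_force: [0.3, 0.5, -1.3]
grip_width: 0.0154
```

servo_tool --increments '[[255,[-12,0,0],0],[255,[-9,0,0],0],[255,[-5,0,0],0],[255,[-3,0,0],0],[255,[0,0,-2],0],[255,[0,0,-4],0],[255,[0,0,-4],0],[255,[0,0,-3],0],[255,[0,0,-1.5],0],[255,[0,0,-0.5],0]]'

```text
clock: 19.9
eef_pos: [0.543, 0.2602, 0.068]
tool_rot: [-0.515, 0.857, -0.0, 0.0]
ft_force: [0.4, 0.5, -0.6]
grip_width: 0.0152
```

```bash
python3 d.py .5426 .2601 .0704
```

```text
clock 19.9 pos [0.543  0.2602 0.068 ] thx -118.05 toolz [ 7.e-04  4.e-04 -1.e+00] F [ 0.4  0.5 -0.6] T [0.01 0.08 0.04] w 0.0152 J [ 0.45  0.55  0.03  1.05  0.   -0.63]
tool delta mm [ 0.3  0.3 -2.4]
```

Same pose as when it was set down. Soft lift of 8 mm, shift, then look.

servo_tool --increments '[[255,[0,0,-0.5],0],[255,[0,0,-0.5],0],[255,[0,0,-0.5],0],[255,[0,0,-0.5],0],[255,[0,0,-0.5],0],[255,[0,0,-0.5],0],[255,[0,0,-1],0],[255,[0,0,-1.5],0],[255,[0,0,-2],0],[255,[0,0,-1],0]]'

```text
clock: 20.9
eef_pos: [0.5429, 0.2604, 0.0763]
tool_rot: [-0.515, 0.857, -0.0, 0.0]
ft_force: [0.1, -0.6, -1.4]
grip_width: 0.0153
```

servo_tool --increments '[[255,[0,0.5,0],0],[255,[-0.5,1,0],0],[255,[0,1,0],0],[255,[0,0,0.5],0],[255,[0,0,1.5],0],[255,[0,0,1.5],0],[255,[0,0,0.5],0],[255,[0,0,0.5],0],[255,[0,0,0.5],0],[255,[0,0,0.5],0]]'

```text
clock: 21.9
eef_pos: [0.5409, 0.2619, 0.0705]
tool_rot: [-0.515, 0.857, -0.0, 0.0]
ft_force: [-1.1, -0.1, -1.9]
grip_width: 0.0154
```

```bash
python3 d.py .5426 .2601 .0704; python3 snap.py 11 side
python3 - <<'E'
import cv2
b=cv2.imread('pics/side11.png')[130:210,200:310];cv2.imwrite('pics/c11.png',cv2.resize(b,None,fx=7,fy=7,interpolation=2))
E
```

```text
clock 21.9 pos [0.5409 0.2619 0.0705] thx -118.04 toolz [ 1.e-04  0.e+00 -1.e+00] F [-1.1 -0.1 -1.9] T [-0.05  0.02  0.01] w 0.0154 J [ 0.45  0.55  0.03  1.05 -0.   -0.63]
tool delta mm [ 0.8 -2.4  0.1]
```

View pics/c11.png

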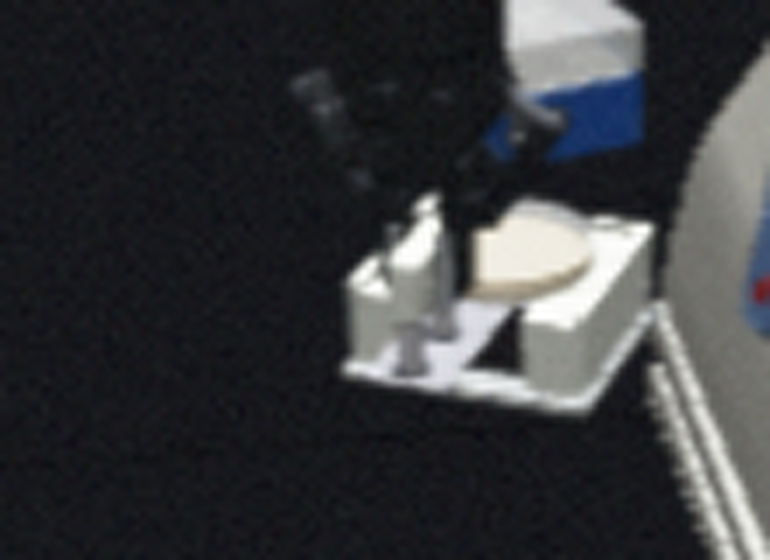

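Lowering on, softly through contact, then clear below.

servo_tool --increments '[[255,[0,0,0.5],0],[255,[0,0,0.5],0],[255,[0,0,0.5],0],[255,[0,0,0.5],0],[255,[0,0,0.5],0],[255,[0,0,0.5],0],[255,[0,0,0.5],0],[255,[0,0,0.5],0],[255,[0,0,1],0],[255,[0,0,1.5],0]]'

```text
clock: 22.95
eef_pos: [0.5409, 0.2619, 0.064]
tool_rot: [-0.515, 0.857, -0.0, 0.0]
ft_force: [-0.1, -0.1, -1.1]
grip_width: 0.0154
```

servo_tool --increments '[[255,[0,0,2],0],[255,[0,0,3],0],[255,[0,0,3],0],[255,[0,0,2],0],[255,[0,0,1.5],0],[255,[0,0,0.5],0],[255,[0,0,0],0],[255,[2,0,0],0],[255,[4,0,0],0],[255,[7,0,0],0]]'

```text
clock: 23.95
eef_pos: [0.5347, 0.2503, 0.0521]
tool_rot: [-0.515, 0.857, -0.0, 0.0]
ft_force: [0.0, -0.8, -1.6]
grip_width: 0.0156
```

servo_tool --increments '[[255,[10,0,0],0],[255,[13,0,0],0],[255,[15,0,0],0],[255,[16,0,0],0],[255,[17,0,0],0],[255,[17,0,0],0],[255,[17,0,0],0],[255,[16,0,0],0],[255,[14,0,0],0],[255,[10,0,0],0]]'

```text
clock: 24.95
eef_pos: [0.4656, 0.1212, 0.0521]
tool_rot: [-0.514, 0.858, -0.0, -0.0]
ft_force: [0.1, 0.7, -1.3]
grip_width: 0.0153
```

servo_tool --increments '[[255,[6,0,0],0],[255,[3,0,0],0],[255,[0,0,0],0],[255,[0,0,0],0],[255,[0,0,0],0],[255,[0,0,0],0],[255,[0,0,0],0],[255,[0,0,0],0],[255,[0,0,0],0],[255,[0,0,0],0]]'

```text
clock: 25.95
eef_pos: [0.4623, 0.1145, 0.052]
tool_rot: [-0.515, 0.857, -0.0, -0.0]
ft_force: [0.4, 0.8, -1.6]
grip_width: 0.0155
```

```bash
python3 d.py .425 .105 .0524; python3 snap.py 12 side top
cat > rect.py <<'E'
from m import *
def rectify(t,z=.05):
    yaw=np.radians(61.6);c,s=np.cos(yaw),np.sin(yaw)
    ys=np.arange(75,-75,-.4);YY,XX=np.meshgrid(ys,ys)
    W=np.stack([.585+(XX*c-YY*s)/1000,.3417+(XX*s+YY*c)/1000,np.full(XX.shape,z)],-1)
    q=proj("top",W.reshape(-1,3)).reshape(*XX.shape,2).astype(np.float32)
    im=cv2.remap(cv2.imread(f"pics/top{t}.png"),q[...,0],q[...,1],cv2.INTER_CUBIC).astype(int)
    cr=(im[...,2]>190)&(im[...,2]-im[...,0]>7)&(im[...,0]>150)
    cr=cv2.morphologyEx(cr.astype(np.uint8),cv2.MORPH_OPEN,np.ones((9,9)));b=blob(cr,(190,187));e=cv2.fitEllipse(contour(b).astype(np.float32))
    print(t,"z",z,"x_s",75-.4*e[0][1],"y_s",75-.4*e[0][0],"size",np.array(e[1])*.4)
    return im.astype(np.uint8)
E
python3 -c "
from rect import *
for t in('9','12'):
    r=[rectify(t,z) for z in(.05,.0543)]
cv2.imwrite('pics/r12.png',cv2.resize(r[0],None,fx=1.5,fy=1.5))
b=cv2.imread('pics/side12.png')[130:210,200:310];cv2.imwrite('pics/c12.png',cv2.resize(b,None,fx=7,fy=7,interpolation=2))
"
```

```text
clock 25.95 pos [0.4623 0.1145 0.052 ] thx -118.03 toolz [-0. -0. -1.] F [ 0.4  0.8 -1.6] T [-0.03 -0.01 -0.03] w 0.0155 J [ 0.24  0.36 -0.34  0.87 -0.   -0.84]
tool delta mm [25.9 28.5 -0.4]
9 z 0.05 x_s 0.385284423828125 y_s -2.4191955566406307 size [86.22757568 88.33097534]
9 z 0.0543 x_s -1.3542663574218778 y_s -2.284576416015625 size [85.7944397  87.90335083]
12 z 0.05 x_s 1.0005004882812472 y_s 0.04609985351562784 size [86.17103882 88.46554565]
12 z 0.0543 x_s -0.7572387695312557 y_s 0.15320434570311647 size [85.72839355 88.04719238]
```

View pics/r12.png

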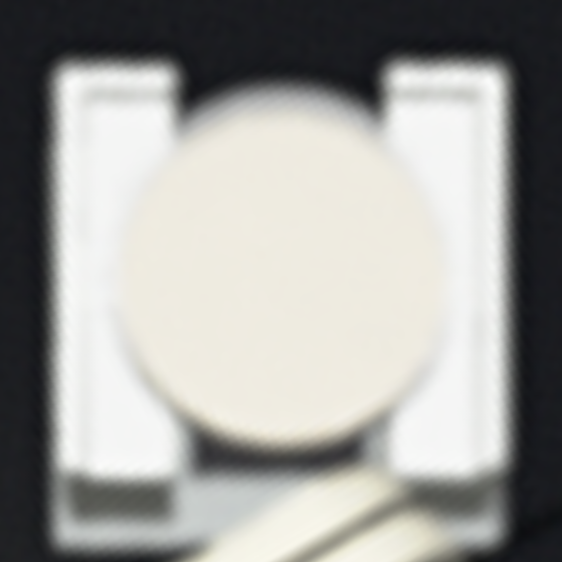

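View pics/c12.png

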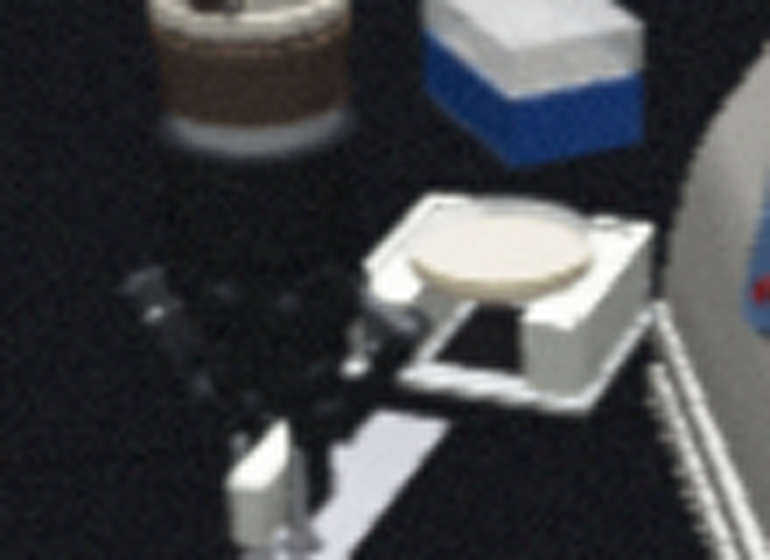

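Now centred to within about 1 mm (y_s about 0, x_s between -0.8 and 1) and flat. I'll move the lifter to clear bench and lower it.

servo_tool --increments '[[255,[3,3,0],0],[255,[7,7,0],0],[255,[8,9,2],0],[255,[6,7,4],0],[255,[2,2,5],0],[255,[0,0,4],0],[255,[0,0,3],0],[255,[0,0,2],0],[255,[0,0,1],0],[255,[0,0,0.5],0]]'

```text
clock: 27.05
eef_pos: [0.4256, 0.1048, 0.0304]
tool_rot: [-0.515, 0.857, -0.0, 0.0]
ft_force: [0.2, 0.5, -1.3]
grip_width: 0.0151
```

servo_tool --increments '[[255,[0,0,0.5],0],[255,[0,0,0.3],0],[255,[0,0,0.3],0],[255,[0,0,0.3],0],[255,[0,0,0.3],0],[255,[0,0,0],0],[255,[0,0,0],0],[255,[0,0,0],0],[255,[0,0,0],0],[255,[0,0,0],0]]'

```text
clock: 28.05
eef_pos: [0.4254, 0.1047, 0.0288]
tool_rot: [-0.515, 0.857, -0.0, -0.0]
ft_force: [-0.5, -0.1, -1.5]
grip_width: 0.0152
```

```bash
python3 d.py .425 .105 .0284
```

```text
clock 28.05 pos [0.4254 0.1047 0.0288] thx -118.04 toolz [-0. -0. -1.] F [-0.5 -0.1 -1.5] T [-0.04  0.01  0.03] w 0.0152 J [ 0.24  0.33 -0.47  0.77 -0.   -0.84]
tool delta mm [-0.1  0.5  0.4]
```

servo_tool --increments '[[255,[0,0,0.2],0],[255,[0,0,0.2],0],[255,[0,0,0.2],0],[255,[0,0,0.2],0],[255,[0,0,0],0],[255,[0,0,0],0],[255,[0,0,0],0],[255,[0,0,0],0],[255,[0,0,0],0],[255,[0,0,0],0]]'

```text
clock: 29.05
eef_pos: [0.4254, 0.1047, 0.0283]
tool_rot: [-0.515, 0.857, -0.0, 0.0]
ft_force: [-2.5, -0.2, 5.2]
grip_width: 0.0153
```

```bash
python3 d.py .425 .105 .0284
```

```text
clock 29.05 pos [0.4254 0.1047 0.0283] thx -118.04 toolz [ 3.e-04  1.e-04 -1.e+00] F [-2.5 -0.2  5.2] T [-0.15  0.48  0.04] w 0.0153 J [ 0.24  0.33 -0.47  0.77 -0.   -0.84]
tool delta mm [-0.1  0.5 -0.1]
```

On the bench (Fz +5 N). Releasing.

servo_tool --increments '[[200,[0,0,0],0],[185,[0,0,0],0],[160,[0,0,0],0],[120,[0,0,0],0],[60,[0,0,0],0],[0,[0,0,0],0],[0,[0,0,0],0],[0,[0,0,0],0],[0,[0,0,0],0],[0,[0,0,-3],0]]'

```text
clock: 30.05
eef_pos: [0.425, 0.1046, 0.0308]
tool_rot: [-0.515, 0.857, 0.0, -0.0]
ft_force: [-0.2, -0.1, -0.4]
grip_width: 0.0858
```

servo_tool --increments '[[0,[0,0,-6],0],[0,[0,0,-10],0],[0,[0,0,-15],0],[0,[0,0,-20],0],[0,[0,0,-25],0],[0,[0,0,-25],0],[0,[0,0,-25],0],[0,[0,0,-20],0],[0,[0,0,-10],0],[0,[0,0,0],0]]'

```text
clock: 31.05
eef_pos: [0.4264, 0.105, 0.1888]
tool_rot: [-0.515, 0.857, -0.001, 0.002]
ft_force: [0.2, 0.7, 0.3]
grip_width: 0.0855
```

```bash
python3 d.py .425 -.2 .2; python3 snap.py 13 side top
```

```text
clock 31.05 pos [0.4264 0.105  0.1888] thx -118.04 toolz [ 3.8e-03  9.0e-04 -1.0e+00] F [0.2 0.7 0.3] T [0.04 0.01 0.01] w 0.0855 J [ 0.24  0.14 -0.23  1.19 -0.   -0.84]
tool delta mm [ 269.8 -142.1  -11.4]
```

View pics/side13.png

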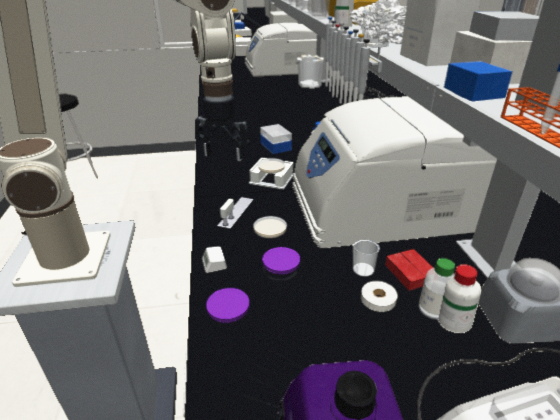

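Released, and the lifter is lying flat at side (237,212). Moving the arm aside for a clear top view.

servo_tool --increments '[[0,[20,-6,-5],0],[0,[38,-12,0],0],[0,[40,-13,0],0],[0,[40,-13,0],0],[0,[40,-13,0],0],[0,[40,-13,0],0],[0,[40,-13,0],0],[0,[38,-12,0],0],[0,[20,-6,0],0],[0,[0,0,0],0]]'

```text
clock: 32.15
eef_pos: [0.3646, -0.2235, 0.1905]
tool_rot: [-0.513, 0.859, 0.001, -0.001]
ft_force: [0.7, 1.1, -0.1]
grip_width: 0.0854
```

```bash
python3 d.py .425 -.2 .2; python3 snap.py 14 top side
python3 - <<'E'
from rect import *
rectify("14",.0543); rectify("14",.05)
for n in("top","side"):
    A=np.load(n+"0.npz")['p'].astype(int);B=np.load(n+"14.npz")['p'].astype(int)
    cv2.imwrite(f"pics/diff{n}.png",np.clip(abs(A-B).max(2)*2,0,255).astype(np.uint8))
T=np.load("top14.npz");p=T['p'].astype(int);P=cloud("top",T['d'])
cream=(p[...,0]>190)&(p[...,0]-p[...,2]>7)&(p[...,2]>150)&(p[...,0]-p[...,1]<12)
e=cv2.fitEllipse((plane("top",contour(blob(cream,(261,213))),.014)[:,:2]*1000).astype(np.float32));print("spare",e[0])
m=(P[...,2]>.052)&(P[...,2]<.072)&(abs(P[...,0]-.42)<.05)&(abs(P[...,1]-.1)<.06);print("grip",rect(P[m][:,:2]),np.median(P[m][:,2]))
E
```

```text
clock 32.15 pos [ 0.3646 -0.2235  0.1905] thx -118.31 toolz [-2.5e-03  9.0e-04 -1.0e+00] F [ 0.7  1.1 -0.1] T [-0.01 -0.04  0.01] w 0.0854 J [-0.55  0.12 -0.25  1.2  -0.   -1.63]
tool delta mm [-49.3 -42.   -9.6]
14 z 0.0543 x_s -1.0937622070312472 y_s 0.16447753906250284 size [84.669104   88.11932983]
14 z 0.05 x_s 0.6813110351562415 y_s 0.09731445312499432 size [85.0503418  88.63370361]
spare (538.4995727539062, 45.095672607421875)
grip (array([[403.2,  78.4],
       [417. ,  71.1],
       [445. , 124.4],
       [431.1, 131.6]], dtype=float32), array([424.1, 101.4]), array([60.2, 15.6]), 62.297245025634766) 0.06045756367045141
```

View pics/top14.png

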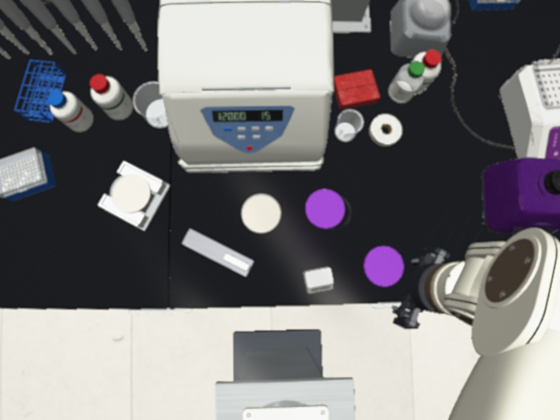

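View pics/difftop.png

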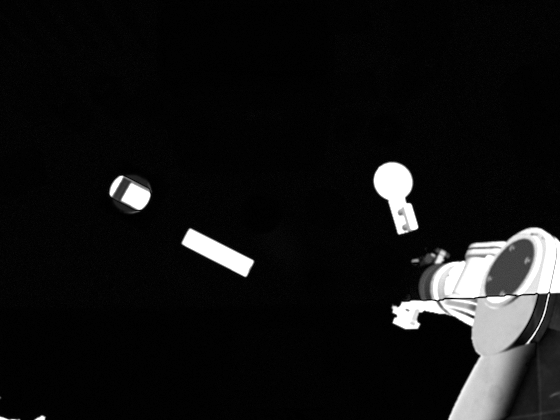

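Top view: the dish is centred on the stand at (131,194), and the lifter is flat and clear at about (218,252). The difference image changes only at the lifter, the dish and the arm, so nothing else moved. The arm is in free air and still. Handing in.

```bash
python3 -c "
from workcell import order,status
print(order.job_done()); print(status.get_obs()['clock'])"
```

```text
the job is handed in; nothing more can be done
None
the job is handed in; nothing more can be done
```

The dish is sitting flat on the reading stand, and the lifter is lying flat on clear bench with the gripper open and away from everything. I handed the job in at about 32 s of the 64 s allowed.

- **First placing:** the dish went down level but about 2.5 mm to the stand's -y side. I slid the blade back in, lifted a few mm, shifted it and lowered it again, so it was set down twice.
- **Dish position at the end:** about 0.2 mm off centre across the stand and within about 1 mm along it. The along-channel figure depends on the assumed height of the cream disc: I got +0.7 mm or -1.1 mm for two heights. The dish looked flat and inside the raised edges in both views. A depth-based tilt fit after the first placing gave nonsense because ledge and floor points got into it, so I did not use it.
- **Lifter:** its grip is at about (0.424, 0.101) m. The tip is about 9 cm short of the stand's front, worked out from the release pose, and the grip top read at the height expected for lying flat (60 mm against 62 mm).
- **Other things:** comparing the first and last top pictures, only the lifter, the dish and the arm changed. The spare dish measured within 0.1 mm of where it started. The arm hid a corner of the picture at the lower right, with no listed objects in it.
- **Forces:** they stayed around 1–5 N at the end of each move. Those are the only readings I have.
- **Camera disagreement:** the two views put the dish's cream disc about 6 mm apart in y until I allowed for it lying about 5 mm below the lid top. After that they agreed to about 1.5 mm.

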